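# Open the squeeze-cap silver-cleaner tub and put the cuff in

## Task

Open the tub of silver cleaner that leans in its wooden rest: squeeze both orange side tabs of its safety cap inward and, while they are squeezed, turn the cap anticlockwise (seen looking down on the cap) to its stop, then lift it off straight along the neck. Set the cap down the right way up, flat on the floor of the dark wooden tray, and only then put the silver cuff bracelet into the open tub. Do not shift or knock over the beaker, the dropper bottle or the ring box.

Things in the scene. Friction and masses are not known exactly. Their poses are not given: they have to be found in the camera images.
- tub_neck: Fixed white tub, 101 mm across, hollow, 68 mm deep, leaning 0.45 rad in a wooden rest. Origin: centre of its 70 mm mouth at the neck's rim; z points out along the neck. Ledges hold the cap down until it is turned about +z (anticlockwise from outside) by 50 degrees to a stop; it lifts off from about 45 degrees. Stops beside the cap's teeth block turning while the tabs are out.
- collar (a point): Centre of the top edge of the white collar (fixed part of the tub, inner diameter 95 mm, outer 101 mm) that surrounds the mouth and the cap's disc; 12 mm out from tub_neck along its z, same axes. With the cap on, fingers must stay above it.
- cap_grip (a point): Loose cap (0.1 kg): point on its axis, 28 mm above the neck's rim while on; z out along the axis, orange tabs at +y and -y. Each tab: upright plate 26 mm wide along x, from 23 mm below to 10 mm above this point; outer faces 62 mm apart, 50 mm when fully squeezed. Grey hub between them, 34 mm across. While locked the cap's axes are those of tub_neck (3 degrees of play).
- cap_foot (a point): Centre of the underside of the cap's plug (66 mm across), 34 mm below cap_grip on the cap's axis; z up through the cap. The disc above it is 80 mm across, with lugs to 92 mm along x and the tabs' teeth to 92 mm along y, all 18 mm or more below cap_grip.
- tab_a (a joint): How far the tab at the cap's +y is pressed inward: 0 free, 0.006 m fully in. A spring pushes it back (about 2 N free, 7 N fully in). Its tooth clears the stops from about 0.0045 m on.
- tab_b (a joint): The same for the tab at the cap's -y.
- tray: Fixed dark wooden tray 130 x 130 x 14 mm with a grey lining, walls 4 mm thick, inner floor 4 mm above the table. Origin: centre of its underside on the table; z up, sides along x and y. The cap belongs near its middle, flat on the floor.
- cuff_mid (a point): Loose silver cuff bracelet (35 g), an open C lying flat: 45 mm along x (gap 20 mm wide at -x), 56 mm along y, band about 4 mm thick, 11 to 15 mm high. Point: middle of the C, 7.5 mm up; z up. It is stiff; its two sides at y = +28 and -28 mm run straight along x near x = 0 and can be pinched together across 56 mm.
- beaker_mid (a point): Bystander: embossed pewter beaker, 61 mm across, 108 mm high, beside the rest; point at its centre, 54 mm up.
- dropper_mid (a point): Bystander: brown oil bottle with a black dropper, 33 mm across, 102 mm high, beside the rest; point at its centre, 51 mm up.
- ring_box_mid (a point): Bystander: blue velvet ring box 50 x 50 x 42 mm, about 63 mm from the cuff's middle, towards the cuff's -x; point at its centre, 21 mm up.
Things that resemble listed ones, but are neither listed nor needed, are in the scene too. What is shaped like the part that bears cuff_mid but green or pink is not meant.

How it is judged:
On the way, in this order (a step that is already met when the one before it is completed fails the run):
1. both tabs squeezed and the cap turned at least 35 degrees on its neck (value of joint each of tab_a, tab_b above 0.003 m and angle between the x axis of cap_foot and the x axis of tub_neck, either way round above 0.61 rad and distance between cap_foot and tub_neck below 0.014 m), for 0.05 s.
2. cap stands right way up on the floor of the tray, the cuff not yet in the tub (x of cap_foot in the frame of tray between -0.04 and 0.04 m and y of cap_foot in the frame of tray between -0.04 and 0.04 m and z of cap_foot in the frame of tray below 0.01 m and angle between cap_foot's own z axis and vertical below 0.12 rad and not (z of cuff_mid in the frame of tub_neck between -0.08 and -0.015 m and x of cuff_mid in the frame of tub_neck between -0.05 and 0.05 m and y of cuff_mid in the frame of tub_neck between -0.05 and 0.05 m)), for 0.2 s.
3. cuff in the tub (z of cuff_mid in the frame of tub_neck between -0.08 and -0.015 m and x of cuff_mid in the frame of tub_neck between -0.05 and 0.05 m and y of cuff_mid in the frame of tub_neck between -0.05 and 0.05 m), for 0.2 s.
At the end, for the whole second after the job is handed in: The cap stands upright (within 7 degrees) on the tray's floor, its axis within 40 mm of the tray's middle along each side; the cuff lies inside the tub, at least 15 mm below its rim; both are at rest and released (all of step 3 and x of cap_foot in the frame of tray between -0.04 and 0.04 m and y of cap_foot in the frame of tray between -0.04 and 0.04 m and z of cap_foot in the frame of tray below 0.01 m and angle between cap_foot's own z axis and vertical below 0.12 rad and linear speed of each of cap, cuff below 0.02 m/s); the robot touches nothing.
It fails at once if the pewter beaker shifted more than 25 mm or tipped over (distance of beaker_mid from where it was at the start of the episode above 0.025 m or angle between beaker_mid's own z axis and vertical above 0.4 rad).
It fails at once if the dropper bottle shifted more than 25 mm or tipped over (distance of dropper_mid from where it was at the start of the episode above 0.025 m or angle between dropper_mid's own z axis and vertical above 0.4 rad).
It fails at once if the blue ring box shifted more than 25 mm or tipped over (distance of ring_box_mid from where it was at the start of the episode above 0.025 m or angle between ring_box_mid's own z axis and vertical above 0.4 rad).
It also fails if it takes over 66 s, if anything falls off the work surface, if the arm or the gripper's body presses on something with over 40 N, if the wrist force passes 120 N, or if a joint passes its speed limit or range.

## Robot

A 6-joint arm with a two-finger parallel gripper is mounted at the origin on a cart in front of the work surface, level with it; the furniture and walls round the work are solid. World frame = base frame: x ahead of the robot, y to its left, z up, the work surface at z = 0. Lengths are in m, angles in rad, forces in N, time in s.
With the tool pointing down it reaches from about 0.325 to 0.775 m from the base axis. Payload 5.5 kg.
Tool frame: the origin (TCP) lies on the centre line of the jaws, within the pads' length; the fingertips stand 8 mm ahead of it and the grasp point (between the pads) lies 11 mm behind it; z points along the fingers, y is the direction in which the jaws open and shut (so a half turn about z gives the same grasp; the last joint's range is limited). The gripper opens to 85 mm and grips with 20 to 120 N. Pads are 22 mm wide; open, the fingers measure 114 mm over their backs; the gripper's body (76 mm by 85 mm) begins 54 mm behind the grasp point. The pads swing forward as they close: fully open they stand 13 mm farther back than shut.
Start: joints at [-1.2, 0.091, 1.231, -0, 1.82, -0.057], TCP at [0.249, -0.546, 0.204] pointing down, gripper open.
Joint ranges: [-2.87, 2.87], [-0.86, 2.18], [0.17, 2.46], [-1.51, 4.65], [0.06, 2.69], [-2.65, 2.65]. Speed limits (rad/s): [2.57, 2.57, 3.01, 3.14, 3.14, 3.14].

## Interface

Orientations are given as a unit quaternion [x, y, z, w].
In Python, from plant import robot, cams gives the robot as it stands. The module is installed in compiled form; this text tells all that it offers.
- The arm moves only by the tool carry_out, never from a script. Its argument "commands" is a list of rows, each an object of numbers: "dx", "dy", "dz": the shift along the tool's x, y, z in m; "ax", "ay", "az": the turn, a rotation vector about the tool's x, y, z in rad; "fingers": the opening in per cent of the stroke, from 0 (shut) to 100 (fully open). In form: [{"dx": .., "dy": .., "dz": .., "ax": .., "ay": .., "az": .., "fingers": ..}, ...]. A call has 1 to 20 rows; each row is the pose to reach, as a shift and turn from the pose commanded when the call began, along the tool's axes at that moment; what a row does not reach only later rows make up. A row lasts 1/12 s, in which the tool goes at most 41.7 mm and 7.16 degrees, less where a joint would pass 70% of its speed; a pose out of reach is approached as far as the arm can. A call with a gripper value outside its range is refused whole. The fingers move at their own pace and stop on an object; "squeeze" is the grip in N (left out, the last holds). Time passes only in rows, so rows that repeat a pose let the fingers close. It gives the time, the measured TCP pose, the force and the opening at its end, in the units of the state.
- robot.state(): the state, without advancing time (a new reading comes with each control period).
- cams.capture(name): name is "scene" or "side" or "wrist"; returns (picture, depth): 420x560x3 uint8, red, green, blue; 420x560 float32, m along the optical axis (not along the pixel's ray), 0 where there is no reading.
- cams.camera_params(name): a dict with "K" (3x3 intrinsics, pixels), "rvec" (rotation vector, rad) and "tvec" (3), from world to camera coordinates, as OpenCV has them; the wrist camera has in their place "tool_from_camera" (4x4, takes a point from camera to tool coordinates, whose origin is the TCP and whose axes are the flange's). Camera axes: x right, y down, z forward; pixel columns grow to the right and rows downward; lengths in m; the calibration is good to about 2 mm. A picture is of the moment at which its call begins: read the wrist's pose just before it. camera_params takes no time and is no camera call.
- robot.job_done(): hands the job in, once; it reports no verdict.
The state is a dict: "time": time; "joint_pos": joint angles; "qd": joint speeds; "joint_torque": joint torques, N m; "eef_pos": TCP position; "eef_rot": TCP orientation; "ft_force": force on the tool from outside, world axes, zero at the start; "wrist_torque": the same for the moment, N m; "grip_width": finger opening in m.
Only numpy, scipy, OpenCV 4.12 (cv2) and the standard library are available. Lean on these libraries where they do the work, as an engineer would, in place of code of your own. Each camera call takes 0.05 s, during which the arm holds its last target.

## Working session

There is one attempt and no reset: what is moved stays moved. The work goes in short steps, Python scripts to look and compute and a tool call to move; the robot and the scene stay as the last step left them, time stands still between calls to the robot, and variables do not carry over. Pictures are saved under pics/ and viewed, and the job is handed in when it is done.

Besides the shell and the picture viewer there is one more tool, called after "Call:" as name(argument=value, ...), one argument or row to a line, values as JSON. carry_out: Moves the arm, as the interface text tells. Its arguments: {"type":"object","properties":{"commands":{"type":"array"},"squeeze":{"type":"number"}},"required":["commands"]}

```bash
mkdir -p pics; ls; cat > h.py <<'E'
import numpy as np,cv2
from scipy.spatial.transform import Rotation as R
from plant import robot,cams
def Twc(name,st=None):
    p=cams.camera_params(name)
    T=np.eye(4)
    if 'rvec' in p:
        T[:3,:3]=cv2.Rodrigues(np.array(p['rvec'],float))[0];T[:3,3]=np.ravel(p['tvec']);return np.linalg.inv(T),np.array(p['K'])
    T[:3,:3]=R.from_quat(st['eef_rot']).as_matrix();T[:3,3]=st['eef_pos']
    return T@np.array(p['tool_from_camera']),np.array(p['K'])
def snap(name,fn):
    st=robot.state()
    im,d=cams.capture(name)
    T,K=Twc(name,st)
    np.savez('pics/'+fn+'.npz',im=im,d=d,T=T,K=K)
    cv2.imwrite('pics/'+fn+'.png',im[:,:,::-1]); return im,d,T,K
def load(fn):
    z=np.load('pics/'+fn+'.npz');return z['im'],z['d'],z['T'],z['K']
def cloud(d,T,K):
    v,u=np.mgrid[:d.shape[0],:d.shape[1]]
    P=np.stack([(u-K[0,2])/K[0,0]*d,(v-K[1,2])/K[1,1]*d,d],-1)
    W=P@T[:3,:3].T+T[:3,3]; W[d<=0]=np.nan; return W
def proj(p,T,K):
    c=np.linalg.inv(T)@np.r_[p,1]; q=K@c[:3]; return q[:2]/q[2]
E
python3 - <<'E'
from h import *
for n in ['scene','side','wrist']:
    im,d,T,K=snap(n,n+'0'); print(n,T.round(3).tolist(),K.round(1).tolist())
print(robot.state())
E
```

```text
pics
scene [[-0.741, -0.291, 0.605, -0.104], [-0.671, 0.334, -0.662, 0.708], [-0.01, -0.897, -0.443, 0.543], [0.0, 0.0, 0.0, 1.0]] [[429.6, 0.0, 277.1], [0.0, 429.6, 211.9], [0.0, 0.0, 1.0]]
side [[-0.996, -0.044, 0.079, 0.42], [-0.09, 0.342, -0.935, 1.008], [0.014, -0.939, -0.345, 0.464], [0.0, 0.0, 0.0, 1.0]] [[427.3, 0.0, 282.4], [0.0, 427.3, 213.2], [0.0, 0.0, 1.0]]
wrist [[0.414, -0.876, -0.247, 0.311], [-0.91, -0.399, -0.11, -0.518], [-0.002, 0.271, -0.963, 0.372], [0.0, 0.0, 0.0, 1.0]] [[324.5, 0.0, 275.2], [0.0, 324.5, 209.2], [0.0, 0.0, 1.0]]
{'time': 0.15, 'joint_pos': array([-1.19967298e+00,  9.17404299e-02,  1.23165272e+00,  2.74140820e-05,
        1.81977614e+00, -5.66953490e-02]), 'qd': array([-0.00080977, -0.00077329, -0.00300107, -0.00089414, -0.00080551,
        0.00161428]), 'joint_torque': array([ 1.82407402e-03, -4.59372532e+01, -4.18525636e+01, -8.10076358e-05,
        9.57869837e-03,  1.14486954e-05]), 'eef_pos': array([ 0.24884898, -0.54568005,  0.20315346]), 'eef_rot': array([ 9.77207483e-01,  2.12284984e-01, -1.10301319e-04, -7.80674755e-04]), 'ft_force': array([ 0.22940831, -0.71614617,  0.778597  ]), 'wrist_torque': array([ 0.00786423, -0.01933423, -0.05457619]), 'grip_width': 0.08546373048250933}
```

View pics/scene0.png

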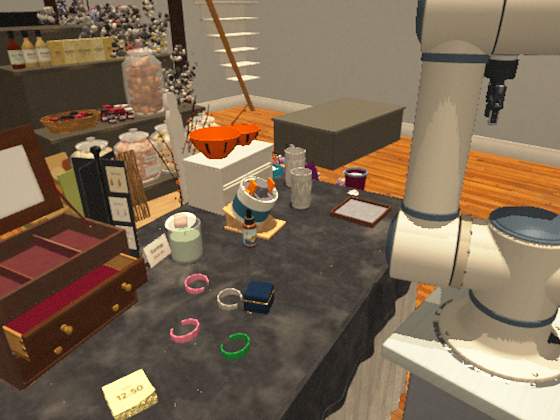

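View pics/side0.png

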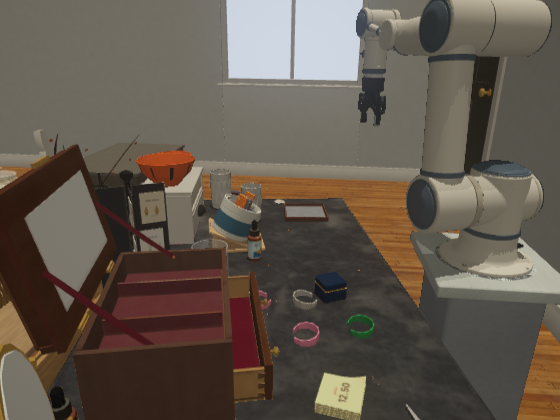

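View pics/wrist0.png

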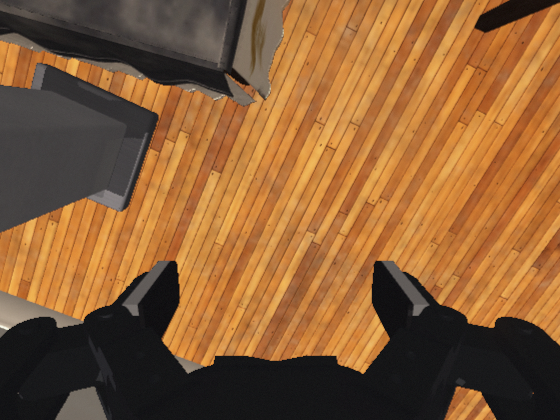

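The scene camera shows the tub with its orange tabs at (258,195), the tray at (361,211), the dropper at (250,230) and the ring box at (259,296). Two metal beakers stand at (301,188) and (295,165).

Cuff candidates:
- Silver at (230,299): this is the one I want.
- Pink at (197,284) and (185,330): wrong colour.
- Green at (235,346): wrong colour.

For the tub, the jar at (185,238) could be mistaken for it, but it has no tabs.

```bash
python3 - <<'E'
from h import *
im,d,T,K=load('scene0');W=cloud(d,T,K)
for n,(u,v) in dict(tub=(255,200),tabA=(253,184),tabB=(271,185),collar=(255,205),tray=(361,211),cuff=(222,293),cuff2=(238,305),box=(259,288),drop=(250,218),beak1=(301,175),beak2=(295,150),bx=(216,145),house=(230,190)).items(): print(n,W[v,u].round(3))
c1=cv2.resize(im[160:260,200:400],(800,400),interpolation=cv2.INTER_CUBIC)
im2,d2,T2,K2=load('side0');W2=cloud(d2,T2,K2)
for n,(u,v) in dict(tabA=(244,199),tray=(305,212),cuff=(305,293),box=(330,283)).items(): print(n,W2[v,u].round(3))
c2=cv2.resize(im2[160:260,180:340],(640,400),interpolation=cv2.INTER_CUBIC)
cv2.imwrite('pics/c1.png',c1[:,:,::-1]);cv2.imwrite('pics/c2.png',c2[:,:,::-1])
c=cv2.resize(im[250:370,160:300],(700,600),interpolation=cv2.INTER_CUBIC);cv2.imwrite('pics/c3.png',c[:,:,::-1])
E
```

```text
tub [0.584 0.036 0.102]
tabA [0.603 0.022 0.135]
tabB [ 0.591 -0.03   0.119]
collar [0.587 0.033 0.086]
tray [ 0.455 -0.255  0.005]
cuff [0.459 0.261 0.01 ]
cuff2 [0.415 0.259 0.001]
box [0.384 0.229 0.04 ]
drop [0.56  0.078 0.076]
beak1 [ 0.601 -0.163  0.104]
beak2 [ 0.754 -0.319  0.105]
bx [ 0.764 -0.001  0.196]
house [ 0.743 -0.022  0.064]
tabA [0.6   0.019 0.132]
tray [ 0.457 -0.257  0.005]
cuff [0.437 0.236 0.006]
box [0.387 0.251 0.041]
```

View pics/c1.png

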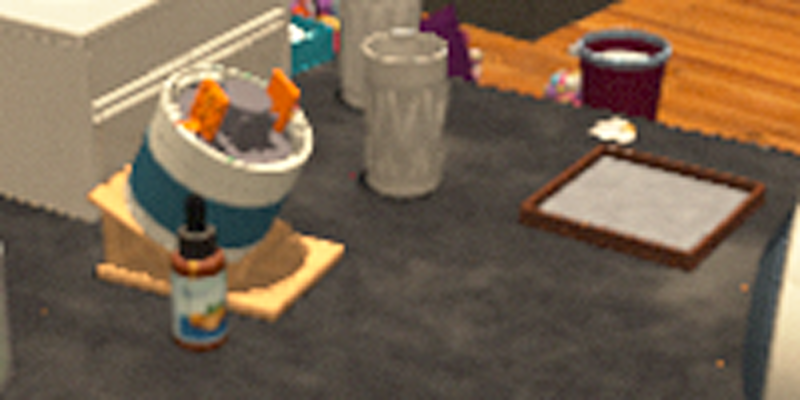

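View pics/c2.png

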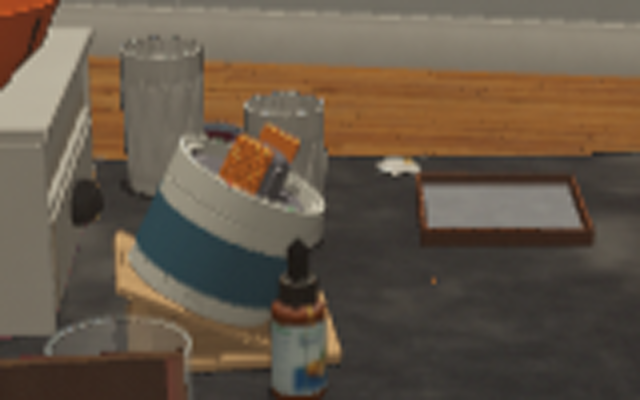

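View pics/c3.png

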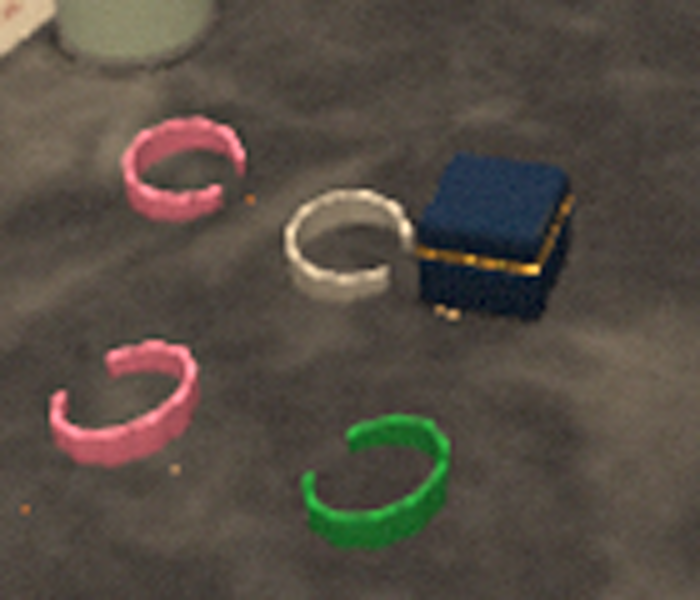

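The crop confirms it: the silver cuff is the one at scene (230,299), with its gap facing the blue box. Next I'll estimate the neck axis from the two fixed cameras.

```bash
cat >> h.py <<'E'
def rel(p,Rm,st=None,cmd=None):
    st=st or robot.state(); R0=R.from_quat(st['eef_rot']).as_matrix() ; p0=np.array(st['eef_pos'])
    if cmd is not None: p0,R0=cmd
    return (R0.T@(np.array(p)-p0)).round(4),R.from_matrix(R0.T@Rm).as_rotvec().round(4)
E
python3 - <<'E'
from h import *
Ps=[]
for n in ['scene0','side0']:
    im,d,T,K=load(n);W=cloud(d,T,K)
    hsv=cv2.cvtColor(im,cv2.COLOR_RGB2HSV)
    inb=(W[...,0]>.5)&(W[...,0]<.68)&(abs(W[...,1])<.09)&(W[...,2]>.07)&(W[...,2]<.2)
    org=inb&(hsv[...,0]<14)&(hsv[...,1]>150)&(hsv[...,2]>120)
    P=W[org];print(n,'orange',len(P),np.median(P,0).round(3))
    blue=inb&(hsv[...,0]>85)&(hsv[...,0]<125)&(hsv[...,1]>90)
    wh=inb&(hsv[...,1]<60)&(hsv[...,2]>120)
    print('white',wh.sum(),'zmax',W[wh][:,2].max())
    Ps.append(W[wh|blue])
P=np.vstack(Ps);np.save('tub.npy',P)
from scipy.optimize import least_squares
def f(x):
    a=np.array([np.sin(x[2])*np.cos(x[3]),np.sin(x[2])*np.sin(x[3]),np.cos(x[2])])
    c=np.array([x[0],x[1],.09]);q=P-c;q=q-np.outer(q@a,a)
    return np.linalg.norm(q,axis=1)-.0505
for s in [3.14,2.5,-2.5]:
    r=least_squares(f,[.6,0,.45,s],loss='soft_l1',f_scale=.003);print(r.x,r.cost,len(P))
E
```

```text
scene0 orange 120 [ 0.601 -0.026  0.12 ]
white 283 zmax 0.13495996629918589
side0 orange 133 [0.604 0.021 0.127]
white 373 zmax 0.13454062808184752
[ 0.6206192  -0.0048902   0.35979234  3.92691049] 0.01477494706550151 949
[ 0.62061925 -0.00489024  0.35979171  3.92692354] 0.01477494705812858 949
[ 0.62061901 -0.00489006  0.35979469 -2.356323  ] 0.014774947093814885 949
```

```bash
cat >> h.py <<'E'
def frame(a,y):
    z=-np.array(a)/np.linalg.norm(a); y=np.array(y,float);y-=z*(z@y);y/=np.linalg.norm(y)
    return np.column_stack([np.cross(y,z),y,z])
E
python3 - <<'E'
from h import *
a=np.array([-.32,-.28,.9]);a/=np.linalg.norm(a)
print(rel([.53,-.09,.31],frame(a,[0,-1,0])))
E
```

```text
(array([ 0.4449, -0.2981, -0.1063]), array([0.2035, 0.3939, 0.3718]))
```

Call:
carry_out(
  commands=[
    {"dz":-0.04},
    {"dz":-0.08},
    {"dx":0.445,"dy":-0.298,"dz":-0.106,"ax":0.2035,"ay":0.3939,"az":0.3718},
    {"dx":0.445,"dy":-0.298,"dz":-0.106,"ax":0.2035,"ay":0.3939,"az":0.3718},
    {"dx":0.445,"dy":-0.298,"dz":-0.106,"ax":0.2035,"ay":0.3939,"az":0.3718},
    {"dx":0.445,"dy":-0.298,"dz":-0.106,"ax":0.2035,"ay":0.3939,"az":0.3718},
    {"dx":0.445,"dy":-0.298,"dz":-0.106,"ax":0.2035,"ay":0.3939,"az":0.3718},
    {"dx":0.445,"dy":-0.298,"dz":-0.106,"ax":0.2035,"ay":0.3939,"az":0.3718},
    {"dx":0.445,"dy":-0.298,"dz":-0.106,"ax":0.2035,"ay":0.3939,"az":0.3718},
    {"dx":0.445,"dy":-0.298,"dz":-0.106,"ax":0.2035,"ay":0.3939,"az":0.3718},
    {"dx":0.445,"dy":-0.298,"dz":-0.106,"ax":0.2035,"ay":0.3939,"az":0.3718},
    {"dx":0.445,"dy":-0.298,"dz":-0.106,"ax":0.2035,"ay":0.3939,"az":0.3718},
    {"dx":0.445,"dy":-0.298,"dz":-0.106,"ax":0.2035,"ay":0.3939,"az":0.3718},
    {"dx":0.445,"dy":-0.298,"dz":-0.106,"ax":0.2035,"ay":0.3939,"az":0.3718},
    {"dx":0.445,"dy":-0.298,"dz":-0.106,"ax":0.2035,"ay":0.3939,"az":0.3718},
    {"dx":0.445,"dy":-0.298,"dz":-0.106,"ax":0.2035,"ay":0.3939,"az":0.3718},
    {"dx":0.445,"dy":-0.298,"dz":-0.106,"ax":0.2035,"ay":0.3939,"az":0.3718},
    {"dx":0.445,"dy":-0.298,"dz":-0.106,"ax":0.2035,"ay":0.3939,"az":0.3718},
    {"dx":0.445,"dy":-0.298,"dz":-0.106,"ax":0.2035,"ay":0.3939,"az":0.3718},
  ],
)

```text
invalid input at $.commands[0]: expected keys dx, dy, dz, ax, ay, az, fingers
```

```bash
python3 - <<'E'
from h import *
s=robot.state();print(s['joint_pos'].round(3),s['eef_pos'].round(4),s['qd'].round(3))
snap('wrist','w1')
E
```

```text
[-1.2    0.092  1.232  0.     1.82  -0.057] [ 0.2488 -0.5457  0.2032] [-0.001 -0.001 -0.003 -0.001 -0.001  0.002]
```

View pics/w1.png

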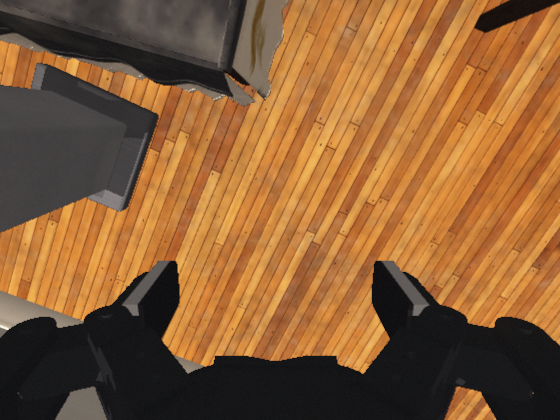

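The call was refused and nothing moved, because every row needs all seven keys. I'm resending it in full.

Call:
carry_out(
  commands=[
    {"dx":0,"dy":0,"dz":-0.04,"ax":0,"ay":0,"az":0,"fingers":100},
    {"dx":0,"dy":0,"dz":-0.08,"ax":0,"ay":0,"az":0,"fingers":100},
    {"dx":0.445,"dy":-0.298,"dz":-0.106,"ax":0.2035,"ay":0.394,"az":0.372,"fingers":100},
    {"dx":0.445,"dy":-0.298,"dz":-0.106,"ax":0.2035,"ay":0.394,"az":0.372,"fingers":100},
    {"dx":0.445,"dy":-0.298,"dz":-0.106,"ax":0.2035,"ay":0.394,"az":0.372,"fingers":100},
    {"dx":0.445,"dy":-0.298,"dz":-0.106,"ax":0.2035,"ay":0.394,"az":0.372,"fingers":100},
    {"dx":0.445,"dy":-0.298,"dz":-0.106,"ax":0.2035,"ay":0.394,"az":0.372,"fingers":100},
    {"dx":0.445,"dy":-0.298,"dz":-0.106,"ax":0.2035,"ay":0.394,"az":0.372,"fingers":100},
    {"dx":0.445,"dy":-0.298,"dz":-0.106,"ax":0.2035,"ay":0.394,"az":0.372,"fingers":100},
    {"dx":0.445,"dy":-0.298,"dz":-0.106,"ax":0.2035,"ay":0.394,"az":0.372,"fingers":100},
    {"dx":0.445,"dy":-0.298,"dz":-0.106,"ax":0.2035,"ay":0.394,"az":0.372,"fingers":100},
    {"dx":0.445,"dy":-0.298,"dz":-0.106,"ax":0.2035,"ay":0.394,"az":0.372,"fingers":100},
    {"dx":0.445,"dy":-0.298,"dz":-0.106,"ax":0.2035,"ay":0.394,"az":0.372,"fingers":100},
    {"dx":0.445,"dy":-0.298,"dz":-0.106,"ax":0.2035,"ay":0.394,"az":0.372,"fingers":100},
    {"dx":0.445,"dy":-0.298,"dz":-0.106,"ax":0.2035,"ay":0.394,"az":0.372,"fingers":100},
    {"dx":0.445,"dy":-0.298,"dz":-0.106,"ax":0.2035,"ay":0.394,"az":0.372,"fingers":100},
    {"dx":0.445,"dy":-0.298,"dz":-0.106,"ax":0.2035,"ay":0.394,"az":0.372,"fingers":100},
    {"dx":0.445,"dy":-0.298,"dz":-0.106,"ax":0.2035,"ay":0.394,"az":0.372,"fingers":100},
  ],
)

```text
time: 1.7
eef_pos: [0.5299, -0.0903, 0.3098]
eef_rot: [0.976, 0.025, 0.168, -0.139]
ft_force: [-1.2, -0.0, -0.2]
grip_width: 0.0853
```

```bash
python3 - <<'E'
from h import *
s=robot.state();print(s['joint_pos'].round(3),s['eef_pos'].round(4),s['qd'].round(3))
snap('wrist','w2')
E
```

```text
[-0.514 -0.269  1.444  0.424  1.791  1.138] [ 0.5299 -0.0903  0.3098] [-0.033  0.001  0.001  0.     0.     0.003]
```

View pics/w2.png

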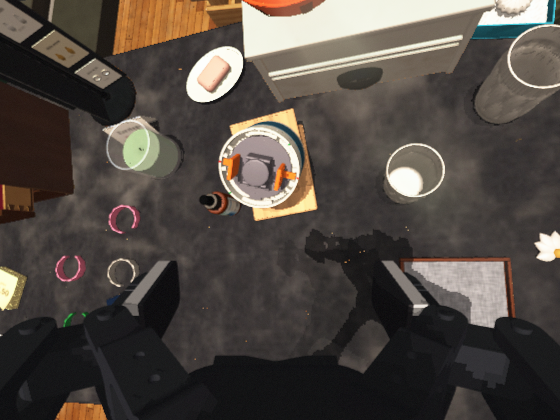

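The wrist image shows the cap from above at (258,170), with its orange tabs at (230,167) and (283,178). The dropper is at (215,203), the beaker at (415,175), the tray at (455,290) and the silver cuff at (122,272).

```bash
python3 - <<'E'
from h import *
im,d,T,K=load('w2');W=cloud(d,T,K)
c=cv2.resize(im[100:230,190:340],(750,650)[0:2],interpolation=cv2.INTER_CUBIC)[:600];cv2.imwrite('pics/c4.png',c[:,:,::-1])
hsv=cv2.cvtColor(im,cv2.COLOR_RGB2HSV)
v,u=np.mgrid[:420,:560]
roi=(u>205)&(u<320)&(v>110)&(v<220)
org=roi&(hsv[...,0]<14)&(hsv[...,1]>170)&(hsv[...,2]>120)
for m in (org&(u<258),org&(u>=258)):
    P=W[m];P=P[P[:,2]>.09];print(len(P),np.median(P,0).round(4),P.min(0).round(3),P.max(0).round(3))
wh=roi&(hsv[...,1]<50)&(hsv[...,2]>185)
P=W[wh];print(len(P))
n,l,s,ce=cv2.connectedComponentsWithStats(wh.astype('uint8'));print(s[1:][s[1:,4]>30])
# ransac plane
rng=np.random.default_rng(0);best=0
P=P[~np.isnan(P[:,0])]
for _ in range(2000):
    q=P[rng.choice(len(P),3,False)];nn=np.cross(q[1]-q[0],q[2]-q[0]);nn/=np.linalg.norm(nn)+1e-12
    k=abs((P-q[0])@nn)<.0015
    if k.sum()>best:best=k.sum();B=k
Q=P[B];c=Q.mean(0);nn=np.linalg.svd(Q-c)[2][2];nn*=np.sign(nn[2]);print('plane',best,c.round(4),nn.round(4),np.arccos(nn[2]),np.degrees(np.arctan2(nn[1],nn[0])))
# circle fit in plane
e1=np.cross(nn,[0,1,0]);e1/=np.linalg.norm(e1);e2=np.cross(nn,e1)
x=(Q-c)@e1;y=(Q-c)@e2
A=np.c_[2*x,2*y,np.ones(len(x))];s=np.linalg.lstsq(A,x*x+y*y,rcond=None)[0]
print('circ',(c+s[0]*e1+s[1]*e2).round(4),np.sqrt(s[2]+s[0]**2+s[1]**2))
E
```

```text
156 [0.6094 0.016  0.1326] [0.591 0.013 0.114] [0.625 0.041 0.146]
128 [ 0.6039 -0.0401  0.1218] [ 0.584 -0.052  0.093] [ 0.617 -0.024  0.137]
1600
[[219 125  81  52 780]
 [219 163  79  45 758]]
plane 564 [ 0.611  -0.0082  0.1141] [-0.4216 -0.1093  0.9001] 0.45068684465939973 -165.46469346058996
circ [ 0.6086 -0.0077  0.113 ] 0.04842721396504735
```

View pics/c4.png

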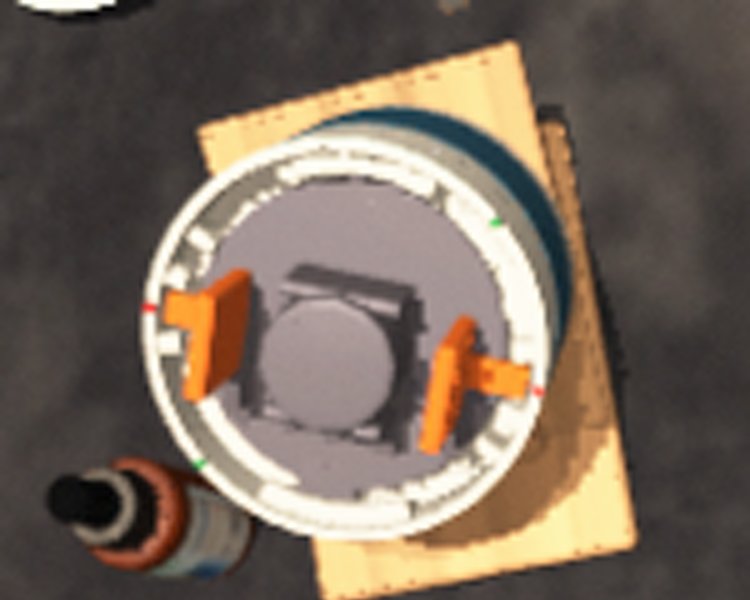

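```bash
python3 - <<'E'
from h import *
im,d,T,K=load('w2')
n=np.array([-.4216,-.1093,.9001]);c=np.array([.6086,-.0077,.113])
def ip(u,v,h=0):
    r=T[:3,:3]@np.array([(u-K[0,2])/K[0,0],(v-K[1,2])/K[1,1],1]);o=T[:3,3]
    return o+r*(((c+h*n-o)@n)/(r@n))
a=ip(219.6,161.6);b=ip(297.6,178.4);g1=ip(190+496/5,100+221/5);g2=ip(190+200/5,100+463/5)
print(a,b,np.linalg.norm(a-b),(a+b)/2,(a-b)/np.linalg.norm(a-b)); print(g1,g2,np.linalg.norm(g1-g2),(g1+g2)/2)
y=(a-b)/np.linalg.norm(a-b)
x=np.cross(y,n);print('x',x, 'lean downhill', )
# hub top, tabs tops, at +38mm-12=26 above collar for tab tops
for u,v in [(328,362)]: print('hub',ip(190+u/5,100+v/5,.02))
hub=load('w2'); W=cloud(d,T,K); P=W[172-4:172+4,255-4:255+5].reshape(-1,3); p=np.nanmedian(P,0); print('hub pt',p, 'rel', (p-c)@x,(p-c)@y,(p-c)@n)
# tab tops corners
for u,v in [(245,272),(195,395),(465,320),(430,450)]:
    p=ip(190+u/5,100+v/5,.026);print('tab',[(p-c)@x,(p-c)@y])
E
```

```text
[0.61430119 0.04071198 0.12154911] [ 0.60119587 -0.05577183  0.10369455] 0.09899323517042528 [ 0.60774853 -0.00752992  0.11262183] [0.132386   0.97465057 0.18036134]
[ 0.63804521 -0.04603687  0.12213663] [0.57844907 0.03054488 0.10352165] 0.09880780901385798 [ 0.60824714 -0.007746    0.11282914]
x [ 0.89699647 -0.19520098  0.39644289] lean downhill
hub [ 0.60128084 -0.01127955  0.13135403]
hub pt [ 0.6024033  -0.01011122  0.13039929] rel 0.0018100814199052027 -3.229718232853307e-05 0.018537180772062966
tab [np.float64(0.01988117938563006), np.float64(0.019696672414913366)]
tab [np.float64(-0.011492666209606007), np.float64(0.027849968556567323)]
tab [np.float64(0.01957084480446733), np.float64(-0.031609610482670615)]
tab [np.float64(-0.012274100648399016), np.float64(-0.02906406387132638)]
```

```bash
python3 - <<'E'
from h import *
im,d,T,K=load('w2'); Tt=np.array(cams.camera_params('wrist')['tool_from_camera'])
C=cloud(d,Tt,K)
m=(C[...,2]>-.06)&(C[...,2]<.03)&(abs(C[...,0])<.03)&(abs(C[...,1])<.08)
P=C[m];print(len(P),P.min(0),P.max(0))
for s in (-1,1):
    Q=P[P[:,1]*s>0]; Q=Q[np.argsort(-Q[:,2])[:8]];print(Q.round(4))
n=np.array([-.4216,-.1093,.9001]);c=np.array([.608,-.0076,.1128]);y=np.array([.1324,.9747,.1804])
F=frame(n,-y);st=robot.state()
for h in (.1,.05,.016): print(h,rel(c+h*n,F,st), (c+h*n).round(4))
E
```

```text
2496 [-0.01151833 -0.05601085 -0.05999965] [ 0.01190214  0.05754773 -0.03950376]
[[-0.003  -0.0422 -0.0395]
 [ 0.0029 -0.0422 -0.0395]
 [ 0.0025 -0.0422 -0.0396]
 [ 0.0073 -0.0422 -0.0398]
 [ 0.0007 -0.0422 -0.04  ]
 [ 0.0037 -0.0424 -0.0401]
 [ 0.0022 -0.042  -0.0401]
 [ 0.0003 -0.0422 -0.0402]]
[[ 0.0011  0.0438 -0.0399]
 [-0.0043  0.0438 -0.04  ]
 [ 0.0021  0.0437 -0.04  ]
 [-0.0047  0.0438 -0.04  ]
 [-0.0027  0.0436 -0.0402]
 [-0.0002  0.0438 -0.0403]
 [ 0.0018  0.0436 -0.0404]
 [-0.006   0.0438 -0.0404]]
0.1 (array([-0.0019, -0.0381,  0.1286]), array([-0.1635,  0.1116,  0.1777])) [ 0.5658 -0.0185  0.2028]
0.05 (array([ 0.0029, -0.0295,  0.1776]), array([-0.1635,  0.1116,  0.1777])) [ 0.5869 -0.0131  0.1578]
0.016 (array([ 0.0062, -0.0237,  0.2109]), array([-0.1635,  0.1116,  0.1777])) [ 0.6013 -0.0093  0.1272]
```

```bash
python3 - <<'E'
from h import *
im,d,T,K=load('w2'); Tt=np.array(cams.camera_params('wrist')['tool_from_camera']);C=cloud(d,Tt,K)
for u,v in [(150,264),(165,266),(174,270),(176,290),(176,310),(160,290),(130,300),(385,266),(400,290)]: print(u,v,d[v,u],C[v,u].round(4),im[v,u])
print(Tt.round(3))
for z in (-.02,-.005,.008):print(z,proj([.011,-.0425,z],Tt,K),proj([.011,-.057,z],Tt,K),proj([.011,.0425,z],Tt,K))
E
```

```text
150 264 0.5568758 [-0.1724 -0.2141  0.3412] [56 52 51]
165 266 0.13106911 [ 0.0111 -0.0438 -0.0496] [110 103  99]
174 270 0.13529661 [ 0.0076 -0.0415 -0.0461] [15 12 13]
176 290 0.13940239 [-0.0025 -0.042  -0.0447] [13 14 15]
176 310 0.13877375 [-0.0104 -0.0418 -0.0476] [42 39 40]
160 290 0.12048109 [ 0.0072 -0.0421 -0.0617] [16 15 15]
130 300 0.10657322 [ 0.0111 -0.047  -0.075 ] [134 127 121]
385 266 0.13055906 [ 0.0113  0.0448 -0.0501] [82 78 75]
400 290 0.1127188 [ 0.0111  0.044  -0.0686] [21 21 22]
[[-0.001 -0.963 -0.27   0.069]
 [ 1.    -0.001  0.     0.001]
 [-0.    -0.27   0.963 -0.17 ]
 [ 0.     0.     0.     1.   ]]
-0.02 [187.38749435 239.76614153] [157.89175045 239.78728435] [360.27364792 239.64221516]
-0.005 [194.66527925 229.66191041] [167.61785569 229.68114267] [353.20238145 229.54918153]
0.008 [200.06103403 222.17062645] [174.82877936 222.1884604 ] [347.95966495 222.06609288]
```

The wrist depth puts the open fingertips at about z = -0.040 in the tool frame. The description implies about -0.005. I'll check this with an outside camera before going near the tub.

```bash
python3 - <<'E'
from h import *
st=robot.state();p=np.array(st['eef_pos']);Rm=R.from_quat(st['eef_rot']).as_matrix();print(p,st['grip_width'])
for n in('scene','side'):
    im,d,T,K=snap(n,n+'1');W=cloud(d,T,K);L=(W-p)@Rm
    m=(abs(L[...,0])<.03)&(abs(L[...,1])<.07)&(L[...,2]>-.12)&(L[...,2]<.05)
    Q=L[m];print(n,len(Q));
    for s in(-1,1):
        q=Q[(Q[:,1]*s>0)];
        if len(q):print(q[np.argsort(-q[:,2])[:6]].round(4))
    for z in(-.04,0):print(proj(p+Rm@[0,-.045,z],T,K),proj(p+Rm@[0,.045,z],T,K))
    u,v=proj(p,T,K).astype(int)
    im=im.copy();cv2.circle(im,(int(u),int(v)),2,(255,0,0),-1)
    y0,x0=max(0,v-60),max(0,u-75)
    cv2.imwrite(f'pics/f_{n}.png',cv2.resize(im[y0:y0+120,x0:x0+150],(750,600))[:,:,::-1])
E
```

```text
[ 0.52982107 -0.0910016   0.30973193] 0.08552436958650644
scene 870
[[-0.0075 -0.0495 -0.0395]
 [ 0.0012 -0.0504 -0.0399]
 [-0.0038 -0.0491 -0.0401]
 [ 0.0052 -0.0497 -0.0405]
 [-0.0094 -0.0488 -0.0405]
 [ 0.0096 -0.0483 -0.0409]]
[[-0.0017  0.0407 -0.0398]
 [-0.0063  0.0434 -0.0398]
 [ 0.004   0.0442 -0.0399]
 [-0.0041  0.0407 -0.041 ]
 [ 0.006   0.0412 -0.0412]
 [-0.01    0.041  -0.0414]]
[303.70836613  91.49411495] [323.41898081  95.78258752]
[295.95033195 107.7386787 ] [315.8897747  110.83742954]
side 390
[[-0.0017 -0.0475 -0.0396]
 [ 0.0035 -0.0499 -0.0397]
 [-0.0041 -0.0486 -0.0403]
 [ 0.0013 -0.0491 -0.0407]
 [-0.0092 -0.0424 -0.0408]
 [ 0.0068 -0.047  -0.0415]]
[[-0.0031  0.0419 -0.0396]
 [ 0.0055  0.0472 -0.0399]
 [-0.0087  0.0479 -0.04  ]
 [ 0.0029  0.0449 -0.0406]
 [-0.0054  0.0448 -0.041 ]
 [ 0.0003  0.0418 -0.041 ]]
[283.38168432 102.7520221 ] [282.95628912 108.61185975]
[277.51527077 118.29327607] [277.55467907 122.90909905]
```

View pics/f_scene.png

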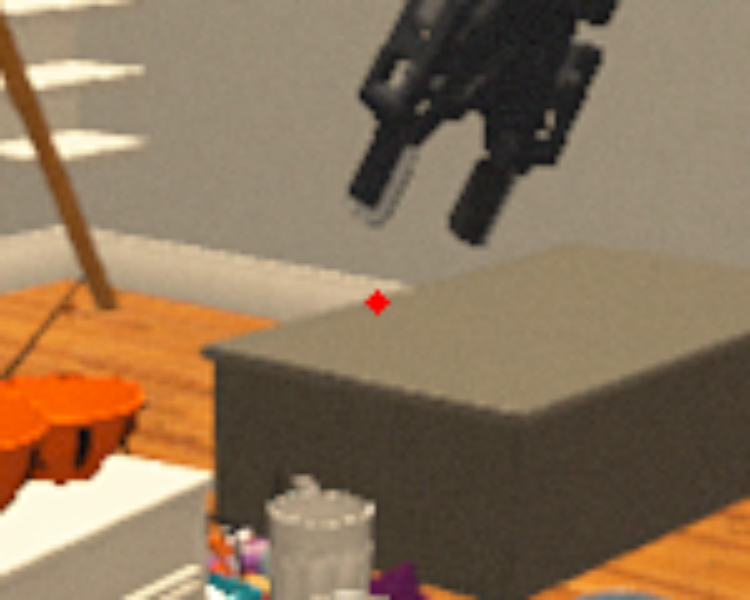

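View pics/f_side.png

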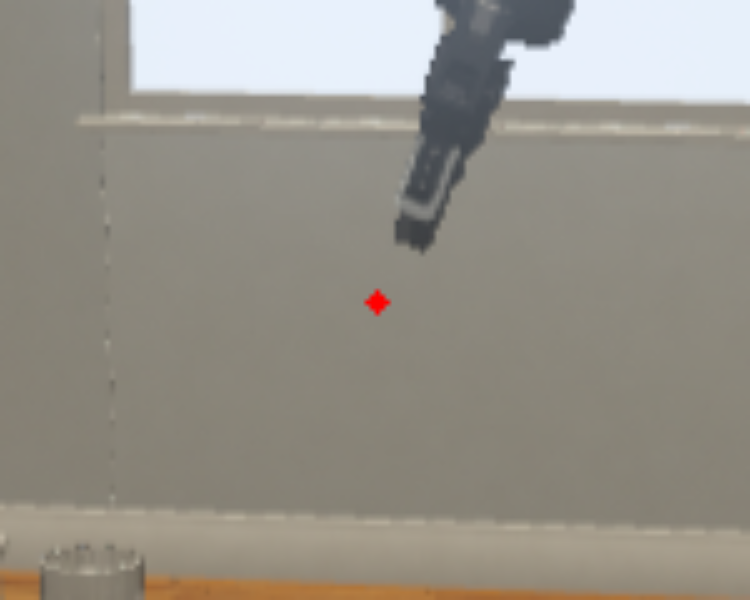

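All three cameras agree that the open fingertips are 40 mm behind the reported TCP, 35 mm farther back than the description implies. I'll plan from the measured fingertips. Next I'll move to a standoff on the neck axis and part-close the fingers to measure how far the tips swing forward.

```bash
python3 - <<'E'
from h import *
n=np.array([-.4216,-.1093,.9001]);n/=np.linalg.norm(n);c=np.array([.608,-.0076,.1128]);y=np.array([.1324,.9747,.1804])
print(rel(c+.03*n,frame(n,-y)))
E
```

```text
(array([ 0.0047, -0.0267,  0.1974]), array([-0.1632,  0.1111,  0.1764]))
```

Call:
carry_out(
  commands=[
    {"dx":0.0047,"dy":-0.0267,"dz":0.04,"ax":-0.1632,"ay":0.1111,"az":0.1764,"fingers":60},
    {"dx":0.0047,"dy":-0.0267,"dz":0.08,"ax":-0.1632,"ay":0.1111,"az":0.1764,"fingers":60},
    {"dx":0.0047,"dy":-0.0267,"dz":0.12,"ax":-0.1632,"ay":0.1111,"az":0.1764,"fingers":60},
    {"dx":0.0047,"dy":-0.0267,"dz":0.16,"ax":-0.1632,"ay":0.1111,"az":0.1764,"fingers":60},
    {"dx":0.0047,"dy":-0.0267,"dz":0.1974,"ax":-0.1632,"ay":0.1111,"az":0.1764,"fingers":60},
    {"dx":0.0047,"dy":-0.0267,"dz":0.1974,"ax":-0.1632,"ay":0.1111,"az":0.1764,"fingers":60},
    {"dx":0.0047,"dy":-0.0267,"dz":0.1974,"ax":-0.1632,"ay":0.1111,"az":0.1764,"fingers":60},
    {"dx":0.0047,"dy":-0.0267,"dz":0.1974,"ax":-0.1632,"ay":0.1111,"az":0.1764,"fingers":60},
  ],
)

```text
time: 2.52
eef_pos: [0.5962, -0.0107, 0.1423]
eef_rot: [0.971, -0.084, 0.212, -0.075]
ft_force: [-0.1, 0.4, 0.5]
grip_width: 0.0512
```

```bash
cat >> h.py <<'E'
def tips(name='wrist',fn='tmp'):
    st=robot.state();p=np.array(st['eef_pos']);Rm=R.from_quat(st['eef_rot']).as_matrix()
    im,d,T,K=snap(name,fn);W=cloud(d,T,K);L=(W-p)@Rm
    return st,im,d,T,K,W,L
E
python3 - <<'E'
from h import *
st,im,d,T,K,W,L=tips('wrist','w3')
print(st['eef_pos'],st['joint_pos'].round(3),st['grip_width'])
hsv=cv2.cvtColor(im,cv2.COLOR_RGB2HSV)
m=(abs(L[...,0])<.013)&(abs(L[...,1])<.06)&(abs(L[...,1])>.02)&(L[...,2]>-.12)&(L[...,2]<.03)&(hsv[...,1]<100)
Q=L[m]
for s in(-1,1):
    q=Q[Q[:,1]*s>0];q=q[np.argsort(-q[:,2])];print(q[:10:2].round(4),abs(q[:,1]).min())
E
```

```text
[ 0.59621187 -0.01066612  0.14229578] [-0.192 -0.339  1.801  0.198  1.271  1.532] 0.0512121899948752
[[ 0.0068 -0.0464  0.0298]
 [-0.0122 -0.0255  0.0161]
 [-0.0125 -0.0256  0.008 ]
 [-0.0121 -0.0253  0.0057]
 [-0.0033 -0.025  -0.0302]] 0.02248782781082222
[[-0.002   0.0486  0.0297]
 [ 0.0002  0.0264 -0.0299]
 [-0.0018  0.0265 -0.0301]
 [-0.0012  0.0264 -0.0302]
 [ 0.0081  0.0264 -0.0305]] 0.023812764850783513
```

View pics/w3.png

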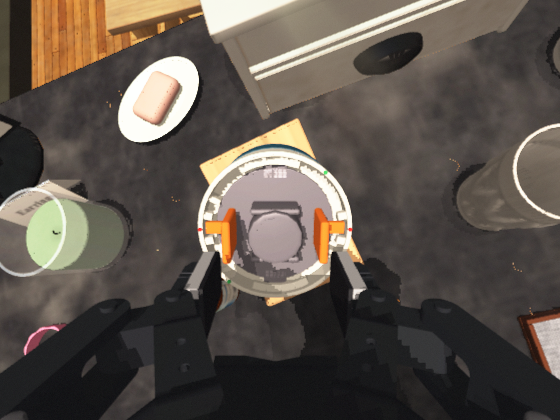

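Part-closed to 51 mm, the tips sit at about z = -0.030. In this view the cap is centred at (275,230) between the jaws, with its tabs at (228,232) and (322,232). I'll refine the collar centre from this close view.

```bash
python3 - <<'E'
from h import *
from scipy.optimize import least_squares
im,d,T,K=load('w3');W=cloud(d,T,K);st=robot.state()
p=np.array(st['eef_pos']);Rm=R.from_quat(st['eef_rot']).as_matrix();L=(W-p)@Rm
hsv=cv2.cvtColor(im,cv2.COLOR_RGB2HSV)
r=np.hypot(L[...,0],L[...,1])
m=(r>.047)&(r<.052)&(abs(L[...,2]-.03)<.012)&(hsv[...,1]<60)&(hsv[...,2]>150)
v,u=np.nonzero(m);print(m.sum(),u.min(),u.max(),v.min(),v.max())
P=L[m];med=np.median(P[:,2]);P=P[abs(P[:,2]-med)<.004]
for _ in range(3):
    A=np.c_[P[:,:2],np.ones(len(P))];s=np.linalg.lstsq(A,P[:,2],rcond=None)[0];e=P[:,2]-A@s;P=P[abs(e)<.0012]
print('plane z=ax+by+c',s.round(4),len(P))
# edges: outer radius profile by top-surface points within 1mm of plane
B=abs(L[...,2]-(L[...,0]*s[0]+L[...,1]*s[1]+s[2]))<.0012
B&=(r>.04)&(r<.056)
Q=L[B];ang=np.arctan2(Q[:,1],Q[:,0]);E=[];
for a in np.arange(-np.pi,np.pi,.1):
    k=abs(ang-a)<.05
    if k.sum()>3:E.append(Q[k][np.argmax(np.hypot(Q[k,0],Q[k,1]))][:2])
E=np.array(E)
f=least_squares(lambda x:np.hypot(E[:,0]-x[0],E[:,1]-x[1])-x[2],[0,0,.05],loss='soft_l1',f_scale=.0005);print('circle',f.x.round(4),len(E))
# tabs tops
o=(hsv[...,0]<14)&(hsv[...,1]>170)&(hsv[...,2]>120)&(r<.05)
t=L[o];top=t[t[:,2]<t[:,2].min()+.006]
for sg in(-1,1):
    q=t[t[:,1]*sg>0];print(q.min(0).round(4),q.max(0).round(4)); q=q[q[:,2]<q[:,2].min()+.003];print(' top',q.min(0).round(4),q.max(0).round(4))
E
```

```text
1677 198 351 150 296
plane z=ax+by+c [0.0007 0.0044 0.033 ] 942
circle [-0.0025  0.0006  0.0503] 58
[-0.0143 -0.0495  0.0053] [ 0.0111 -0.0251  0.0438]
 top [-0.0143 -0.0301  0.0053] [ 0.0106 -0.0252  0.0083]
[-0.0138  0.0264  0.005 ] [0.011  0.0495 0.0405]
 top [-0.0138  0.0265  0.005 ] [0.0107 0.0315 0.008 ]
```

Call:
carry_out(
  commands=[
    {"dx":-0.002,"dy":0,"dz":0,"ax":0,"ay":0,"az":0,"fingers":90},
    {"dx":-0.002,"dy":0,"dz":0,"ax":0,"ay":0,"az":0,"fingers":90},
    {"dx":-0.002,"dy":0,"dz":0,"ax":0,"ay":0,"az":0,"fingers":90},
    {"dx":-0.002,"dy":0,"dz":0.02,"ax":0,"ay":0,"az":0,"fingers":90},
    {"dx":-0.002,"dy":0,"dz":0.04,"ax":0,"ay":0,"az":0,"fingers":90},
    {"dx":-0.002,"dy":0,"dz":0.056,"ax":0,"ay":0,"az":0,"fingers":90},
    {"dx":-0.002,"dy":0,"dz":0.056,"ax":0,"ay":0,"az":0,"fingers":90},
    {"dx":-0.002,"dy":0,"dz":0.056,"ax":0,"ay":0,"az":0,"fingers":50},
    {"dx":-0.002,"dy":0,"dz":0.056,"ax":0,"ay":0,"az":0,"fingers":50},
    {"dx":-0.002,"dy":0,"dz":0.056,"ax":0,"ay":0,"az":0,"fingers":50},
    {"dx":-0.002,"dy":0,"dz":0.056,"ax":0,"ay":0,"az":0,"fingers":50},
    {"dx":-0.002,"dy":0,"dz":0.056,"ax":0,"ay":0,"az":0,"fingers":50},
  ],
  squeeze=40,
)

```text
time: 3.57
eef_pos: [0.6174, -0.0038, 0.092]
eef_rot: [0.971, -0.083, 0.212, -0.074]
ft_force: [-10.2, -3.4, 6.7]
grip_width: 0.0474
```

```bash
python3 - <<'E'
from h import *
st,im,d,T,K,W,L=tips('wrist','w4')
print(st['time'],st['eef_pos'],st['joint_pos'].round(3),st['grip_width'],st['ft_force'],st['wrist_torque'])
E
```

```text
3.5667 [ 0.61736387 -0.00377225  0.09204597] [-0.168 -0.262  1.828  0.195  1.165  1.534] 0.04744386508320453 [-10.22841607  -3.38160684   6.67083267] [-0.36161196  1.23353556 -0.03283175]
```

View pics/w4.png

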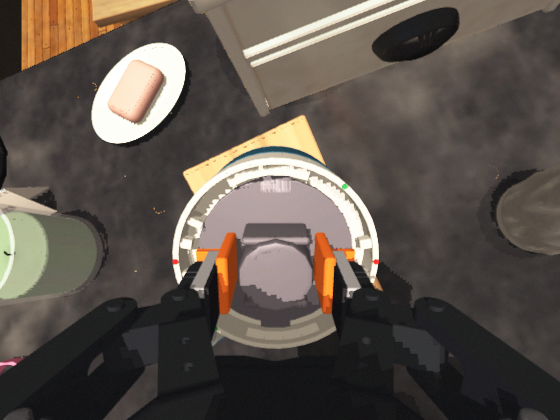

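The jaws have both tabs held between the pads, seen at (228,270) and (325,270), at a width of 47.4 mm, so the tabs are fully in. Next I'll turn the cap anticlockwise, which is about tool -z.

Call:
carry_out(
  commands=[
    {"dx":0,"dy":0,"dz":0,"ax":0,"ay":0,"az":-0.08,"fingers":50},
    {"dx":0,"dy":0,"dz":0,"ax":0,"ay":0,"az":-0.16,"fingers":50},
    {"dx":0,"dy":0,"dz":0,"ax":0,"ay":0,"az":-0.24,"fingers":50},
    {"dx":0,"dy":0,"dz":0,"ax":0,"ay":0,"az":-0.32,"fingers":50},
    {"dx":0,"dy":0,"dz":0,"ax":0,"ay":0,"az":-0.4,"fingers":50},
    {"dx":0,"dy":0,"dz":0,"ax":0,"ay":0,"az":-0.48,"fingers":50},
    {"dx":0,"dy":0,"dz":0,"ax":0,"ay":0,"az":-0.56,"fingers":50},
    {"dx":0,"dy":0,"dz":0,"ax":0,"ay":0,"az":-0.64,"fingers":50},
    {"dx":0,"dy":0,"dz":0,"ax":0,"ay":0,"az":-0.72,"fingers":50},
    {"dx":0,"dy":0,"dz":0,"ax":0,"ay":0,"az":-0.78,"fingers":50},
    {"dx":0,"dy":0,"dz":0,"ax":0,"ay":0,"az":-0.84,"fingers":50},
    {"dx":0,"dy":0,"dz":0,"ax":0,"ay":0,"az":-0.87,"fingers":50},
    {"dx":0,"dy":0,"dz":0,"ax":0,"ay":0,"az":-0.87,"fingers":50},
  ],
)

```text
time: 4.7
eef_pos: [0.6186, -0.0054, 0.0927]
eef_rot: [0.915, 0.334, 0.224, 0.024]
ft_force: [-4.2, -7.1, 4.5]
grip_width: 0.0475
```

```bash
python3 - <<'E'
from h import *
st,im,d,T,K,W,L=tips('wrist','w5')
print(st['time'],st['eef_pos'],st['joint_pos'].round(3),st['grip_width'],st['ft_force'],st['wrist_torque'])
E
```

```text
4.7 [ 0.61864571 -0.00535998  0.09271233] [-0.169 -0.262  1.827  0.193  1.161  0.663] 0.047474343054610596 [-4.23488154 -7.09132943  4.46966854] [-0.88673041  0.50030487 -0.61839185]
```

View pics/w5.png

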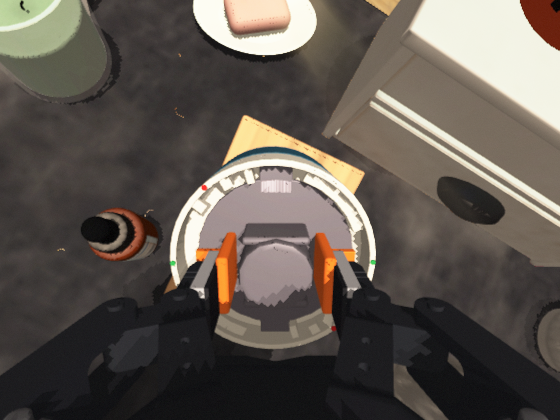

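The cap has turned with the jaws. Its tabs now point at the collar's green marks at (173,262) and (373,262), and the red ones are at (205,187) and (333,327). I'll lift it straight along the neck.

Call:
carry_out(
  commands=[
    {"dx":0,"dy":0,"dz":-0.006,"ax":0,"ay":0,"az":0,"fingers":50},
    {"dx":0,"dy":0,"dz":-0.012,"ax":0,"ay":0,"az":0,"fingers":50},
    {"dx":0,"dy":0,"dz":-0.02,"ax":0,"ay":0,"az":0,"fingers":50},
    {"dx":0,"dy":0,"dz":-0.03,"ax":0,"ay":0,"az":0,"fingers":50},
    {"dx":0,"dy":0,"dz":-0.045,"ax":0,"ay":0,"az":0,"fingers":50},
    {"dx":0,"dy":0,"dz":-0.06,"ax":0,"ay":0,"az":0,"fingers":50},
    {"dx":0,"dy":0,"dz":-0.08,"ax":0,"ay":0,"az":0,"fingers":50},
    {"dx":0,"dy":0,"dz":-0.1,"ax":0,"ay":0,"az":0,"fingers":50},
    {"dx":0,"dy":0,"dz":-0.1,"ax":0,"ay":0,"az":0,"fingers":50},
  ],
)

```text
time: 5.5
eef_pos: [0.5762, -0.014, 0.1857]
eef_rot: [0.915, 0.334, 0.226, 0.023]
ft_force: [0.1, 0.7, -0.0]
grip_width: 0.0472
```

```bash
python3 - <<'E'
from h import *
st,im,d,T,K,W,L=tips('wrist','w6')
print(st['time'],st['eef_pos'],st['joint_pos'].round(3),st['grip_width'],st['ft_force'],st['wrist_torque'])
im,d,T,K=load('w2');W2=cloud(d,T,K)
# tray from w2: 
for n in('scene0','w2'):
    im,d,T,K=load(n);W2=cloud(d,T,K)
    m=(W2[...,0]>.36)&(W2[...,0]<.56)&(W2[...,1]<-.15)&(W2[...,1]>-.36)&(W2[...,2]>.009)&(W2[...,2]<.02)
    P=W2[m][:,:2].astype('float32');print(n,len(P),P.min(0),P.max(0),np.median(W2[m][:,2]));print(cv2.minAreaRect(P))
E
```

```text
5.5 [ 0.57616235 -0.01396308  0.18572006] [-0.209 -0.404  1.775  0.202  1.357  0.66 ] 0.04716651812137993 [ 0.13606364  0.7102427  -0.00656013] [-0.046713    0.26288019 -0.011253  ]
scene0 250 [ 0.38561332 -0.3275606 ] [ 0.52924764 -0.1833564 ] 0.01184705849131168
((0.45719805359840393, -0.25548556447029114), (0.13218429684638977, 0.13472478091716766), 7.113260269165039)
w2 650 [ 0.45725146 -0.3252113 ] [ 0.52918535 -0.18751852] 0.013275082756269402
((0.4857955574989319, -0.25612136721611023), (0.07257653772830963, 0.13071437180042267), 6.6612043380737305)
```

View pics/w6.png

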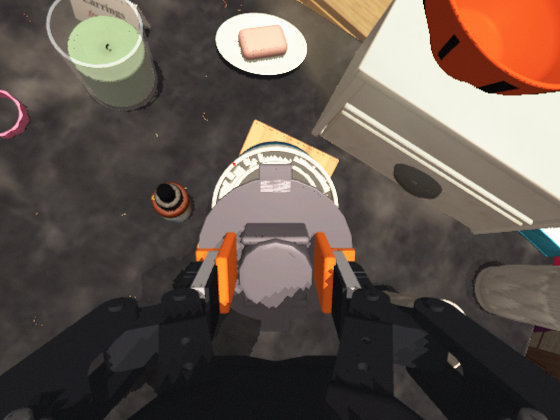

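The lift worked: the cap hangs in the jaws, with its disc around (275,270), and the open tub is behind at (270,185). I'll check how it sits in the tool frame and plan the placing.

```bash
python3 - <<'E'
from h import *
im,d,T,K=load('w6');st=robot.state();p=np.array(st['eef_pos']);Rm=R.from_quat(st['eef_rot']).as_matrix();L=(cloud(d,T,K)-p)@Rm
r=np.hypot(L[...,0],L[...,1])
m=(r>.022)&(r<.039)&(L[...,0]>.012)&(abs(L[...,2]+.02)<.012)
P=L[m]
for _ in range(4):
    A=np.c_[P[:,:2],np.ones(len(P))];s=np.linalg.lstsq(A,P[:,2],rcond=None)[0];P=P[abs(P[:,2]-A@s)<.002]
print(len(P),s.round(4))
m=(L[...,2]>-.03)&(L[...,2]<-.01)&(r<.05); Q=L[m];print(Q.min(0),Q.max(0))
x=Rm[:,0].copy();print(Rm.round(3))
y=Rm[:,1].copy();y[2]=0
G=frame([0,0,1],y)
print(rel([.52,-.11,.22],G),rel([.457,-.2555,.12],G),rel([.457,-.2555,.0],G))
E
```

```text
4387 [ 0.0158  0.001  -0.0177]
[-0.04528543 -0.03864422 -0.029999  ] [ 0.04772744  0.04051233 -0.01362527]
[[ 0.675  0.601  0.428]
 [ 0.621 -0.776  0.109]
 [ 0.398  0.192 -0.897]]
(array([-0.083 ,  0.0479, -0.0676]), array([ 0.1901, -0.416 ,  0.0403])) (array([-0.2557,  0.1038, -0.0207]), array([ 0.1901, -0.416 ,  0.0403])) (array([-0.3034,  0.0808,  0.087 ]), array([ 0.1901, -0.416 ,  0.0403]))
```

Call:
carry_out(
  commands=[
    {"dx":-0.03,"dy":0.02,"dz":-0.03,"ax":0,"ay":0,"az":0,"fingers":50},
    {"dx":-0.083,"dy":0.048,"dz":-0.068,"ax":0.095,"ay":-0.208,"az":0.02,"fingers":50},
    {"dx":-0.083,"dy":0.048,"dz":-0.068,"ax":0.095,"ay":-0.208,"az":0.02,"fingers":50},
    {"dx":-0.256,"dy":0.104,"dz":-0.021,"ax":0.19,"ay":-0.416,"az":0.0403,"fingers":50},
    {"dx":-0.256,"dy":0.104,"dz":-0.021,"ax":0.19,"ay":-0.416,"az":0.0403,"fingers":50},
    {"dx":-0.256,"dy":0.104,"dz":-0.021,"ax":0.19,"ay":-0.416,"az":0.0403,"fingers":50},
    {"dx":-0.256,"dy":0.104,"dz":-0.021,"ax":0.19,"ay":-0.416,"az":0.0403,"fingers":50},
    {"dx":-0.256,"dy":0.104,"dz":-0.021,"ax":0.19,"ay":-0.416,"az":0.0403,"fingers":50},
    {"dx":-0.256,"dy":0.104,"dz":-0.021,"ax":0.19,"ay":-0.416,"az":0.0403,"fingers":50},
    {"dx":-0.256,"dy":0.104,"dz":-0.021,"ax":0.19,"ay":-0.416,"az":0.0403,"fingers":50},
    {"dx":-0.256,"dy":0.104,"dz":-0.021,"ax":0.19,"ay":-0.416,"az":0.0403,"fingers":50},
  ],
)

```text
time: 6.47
eef_pos: [0.456, -0.2551, 0.1165]
eef_rot: [0.946, 0.324, -0.003, -0.002]
ft_force: [0.1, 0.0, -2.4]
grip_width: 0.0472
```

```bash
python3 - <<'E'
from h import *
st,im,d,T,K,W,L=tips('wrist','w7')
print(st['time'],st['eef_pos'],R.from_quat(st['eef_rot']).as_matrix()[:,2],st['joint_pos'].round(3),st['grip_width'],st['ft_force'])
m=(W[...,0]>.36)&(W[...,0]<.56)&(W[...,1]<-.15)&(W[...,1]>-.36)&(W[...,2]>.009)&(W[...,2]<.02)
P=W[m][:,:2].astype('float32');print(len(P),P.min(0),P.max(0));print(cv2.minAreaRect(P))
m=(W[...,0]>.4)&(W[...,0]<.51)&(W[...,1]<-.2)&(W[...,1]>-.31)&(W[...,2]<.009)
print('floor',np.median(W[m][:,2]))
snap('side','s7')
E
```

```text
6.4667 [ 0.45599929 -0.25506061  0.11648015] [-0.00601059  0.00152782 -0.99998077] [-0.574 -0.112  1.587 -0.002  1.672  0.338] 0.0472240723206504 [ 0.1122753   0.04749208 -2.36863802]
1987 [ 0.38632157 -0.32274735] [ 0.5299956 -0.1875089]
((0.45802485942840576, -0.25954926013946533), (0.12979872524738312, 0.13006842136383057), 6.970845699310303)
floor 0.005538741733796482
```

View pics/w7.png

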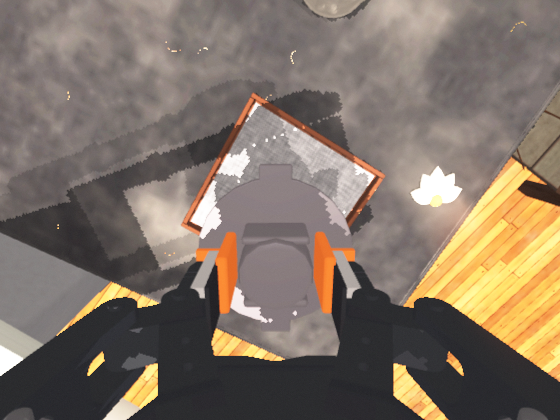

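View pics/s7.png

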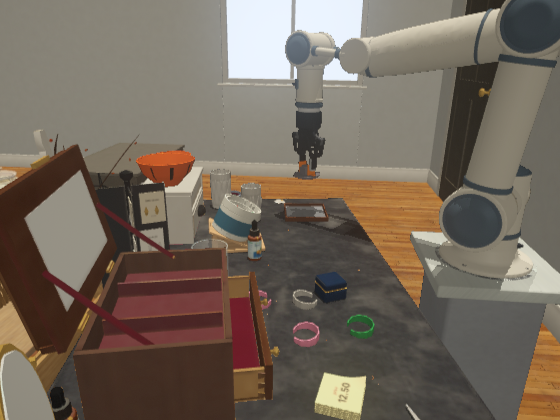

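The cap hangs level above the tray, which shows behind it around (285,165), and it's centred to within 5 mm. I'll lower it gently.

Call:
carry_out(
  commands=[
    {"dx":0,"dy":0,"dz":0.035,"ax":0,"ay":0,"az":0,"fingers":50},
    {"dx":0,"dy":0,"dz":0.07,"ax":0,"ay":0,"az":0,"fingers":50},
    {"dx":0,"dy":0,"dz":0.095,"ax":0,"ay":0,"az":0,"fingers":50},
    {"dx":0,"dy":0,"dz":0.105,"ax":0,"ay":0,"az":0,"fingers":50},
    {"dx":0,"dy":0,"dz":0.109,"ax":0,"ay":0,"az":0,"fingers":50},
    {"dx":0,"dy":0,"dz":0.11,"ax":0,"ay":0,"az":0,"fingers":50},
    {"dx":0,"dy":0,"dz":0.111,"ax":0,"ay":0,"az":0,"fingers":50},
    {"dx":0,"dy":0,"dz":0.112,"ax":0,"ay":0,"az":0,"fingers":50},
  ],
)

```text
time: 7.23
eef_pos: [0.4563, -0.2563, 0.0069]
eef_rot: [0.946, 0.324, -0.002, 0.0]
ft_force: [0.4, -0.4, -1.4]
grip_width: 0.0474
```

Call:
carry_out(
  commands=[
    {"dx":0,"dy":0,"dz":0.001,"ax":0,"ay":0,"az":0,"fingers":50},
    {"dx":0,"dy":0,"dz":0.002,"ax":0,"ay":0,"az":0,"fingers":50},
    {"dx":0,"dy":0,"dz":0.003,"ax":0,"ay":0,"az":0,"fingers":50},
    {"dx":0,"dy":0,"dz":0.004,"ax":0,"ay":0,"az":0,"fingers":50},
    {"dx":0,"dy":0,"dz":0.004,"ax":0,"ay":0,"az":0,"fingers":50},
  ],
)

```text
time: 7.65
eef_pos: [0.4546, -0.2556, 0.0003]
eef_rot: [0.946, 0.323, -0.003, -0.002]
ft_force: [1.3, 0.7, -1.2]
grip_width: 0.0473
```

```bash
python3 - <<'E'
from h import *
for i in range(2):
    st,im,d,T,K,W,L=tips('wrist','w8')
    print(st['eef_pos'],st['ft_force'],st['wrist_torque'])
r=np.hypot(L[...,0],L[...,1])
m=(r>.022)&(r<.039)&(L[...,0]>.012)&(abs(L[...,2]+.02)<.012)
print(np.median(L[m],0),np.median(W[m],0), np.percentile(W[m][:,2],[5,50,95]))
im,d,T,K=snap('side','s8')
cv2.imwrite('pics/s8c.png',cv2.resize(im[120:240,230:380],(750,600))[:,:,::-1])
W=cloud(d,T,K)
im,d,T,K=snap('scene','sc8')
cv2.imwrite('pics/sc8c.png',cv2.resize(im[120:240,290:440],(750,600))[:,:,::-1])
E
```

```text
[ 4.54639036e-01 -2.55560053e-01  3.03653725e-04] [ 1.34844401  0.7483018  -1.24972085] [0.00385021 0.00097307 0.06671758]
[ 4.54646483e-01 -2.55569345e-01  3.51951509e-04] [ 0.53301149 -0.06354779 -0.84927345] [0.04638175 0.01554867 0.0096461 ]
[ 2.43160552e-02 -3.84373948e-06 -1.49821637e-02] [ 0.47764634 -0.23707059  0.01521622] [0.01412383 0.01521622 0.02201658]
```

View pics/s8c.png

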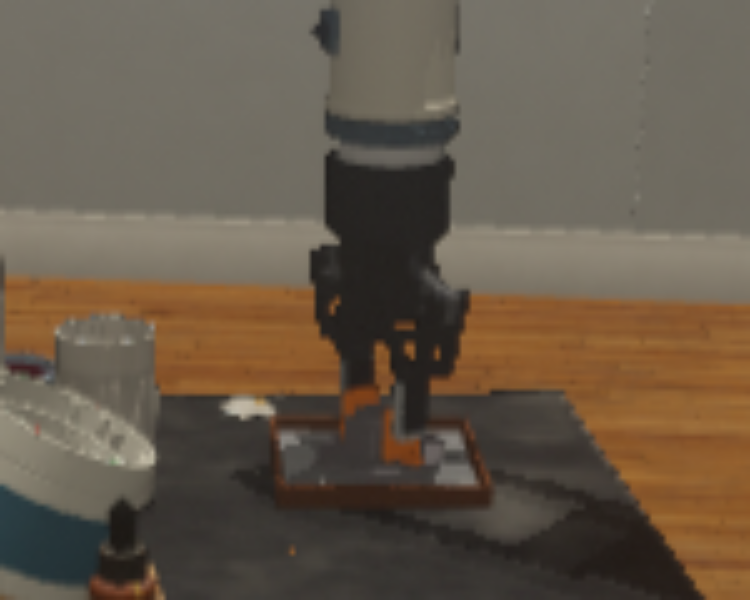

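View pics/sc8c.png

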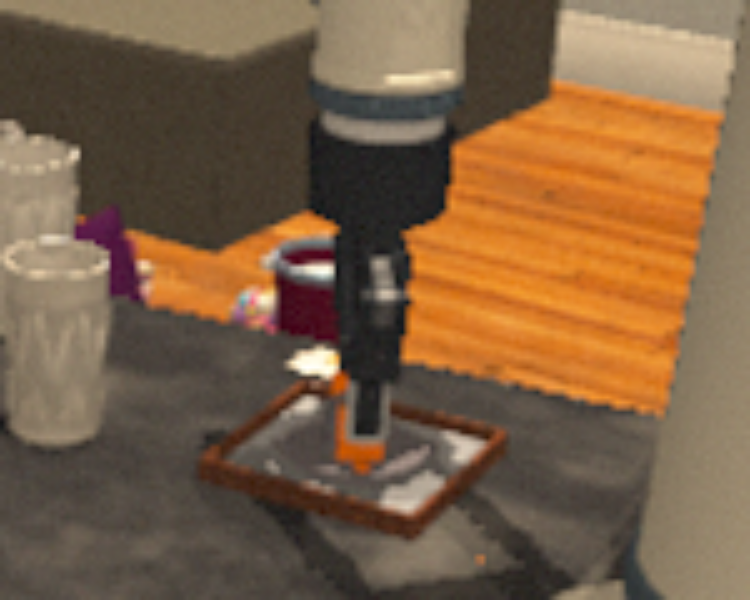

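View pics/w8.png

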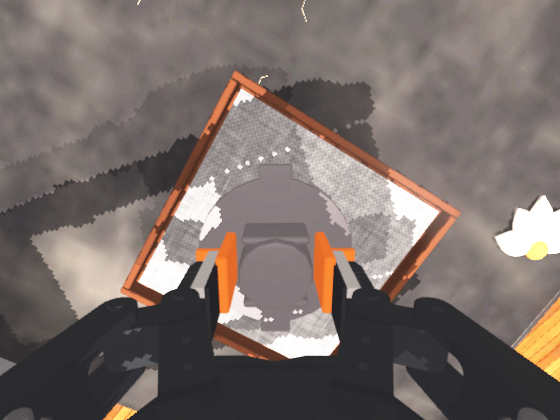

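The cap is inside the tray walls in all three views, level and near the middle, and there's no contact force yet. I'll go down in 1 mm steps.

Call:
carry_out(
  commands=[
    {"dx":0,"dy":0,"dz":0.001,"ax":0,"ay":0,"az":0,"fingers":50},
    {"dx":0,"dy":0,"dz":0.001,"ax":0,"ay":0,"az":0,"fingers":50},
    {"dx":0,"dy":0,"dz":0.002,"ax":0,"ay":0,"az":0,"fingers":50},
    {"dx":0,"dy":0,"dz":0.002,"ax":0,"ay":0,"az":0,"fingers":50},
  ],
)

```text
time: 8.18
eef_pos: [0.4548, -0.2557, -0.001]
eef_rot: [0.946, 0.323, -0.003, -0.001]
ft_force: [-2.1, 0.1, 2.2]
grip_width: 0.0469
```

Call:
carry_out(
  commands=[
    {"dx":0,"dy":0,"dz":0.001,"ax":0,"ay":0,"az":0,"fingers":50},
    {"dx":0,"dy":0,"dz":0.001,"ax":0,"ay":0,"az":0,"fingers":50},
    {"dx":0,"dy":0,"dz":0.001,"ax":0,"ay":0,"az":0,"fingers":50},
  ],
)

```text
time: 8.43
eef_pos: [0.4548, -0.2557, -0.0012]
eef_rot: [0.946, 0.323, -0.003, -0.001]
ft_force: [-4.9, 1.9, 7.8]
grip_width: 0.0468
```

There's contact: 7.8 N with no further descent. I'll release slowly and retract.

Call:
carry_out(
  commands=[
    {"dx":0,"dy":0,"dz":0,"ax":0,"ay":0,"az":0,"fingers":62},
    {"dx":0,"dy":0,"dz":0,"ax":0,"ay":0,"az":0,"fingers":72},
    {"dx":0,"dy":0,"dz":0,"ax":0,"ay":0,"az":0,"fingers":82},
    {"dx":0,"dy":0,"dz":0,"ax":0,"ay":0,"az":0,"fingers":95},
    {"dx":0,"dy":0,"dz":0,"ax":0,"ay":0,"az":0,"fingers":95},
    {"dx":0,"dy":0,"dz":-0.02,"ax":0,"ay":0,"az":0,"fingers":95},
    {"dx":0,"dy":0,"dz":-0.05,"ax":0,"ay":0,"az":0,"fingers":95},
    {"dx":0,"dy":0,"dz":-0.09,"ax":0,"ay":0,"az":0,"fingers":95},
    {"dx":0,"dy":0,"dz":-0.13,"ax":0,"ay":0,"az":0,"fingers":95},
    {"dx":0,"dy":0,"dz":-0.17,"ax":0,"ay":0,"az":0,"fingers":95},
    {"dx":0,"dy":0,"dz":-0.21,"ax":0,"ay":0,"az":0,"fingers":95},
    {"dx":0,"dy":0,"dz":-0.21,"ax":0,"ay":0,"az":0,"fingers":95},
  ],
)

```text
time: 9.43
eef_pos: [0.4585, -0.2573, 0.2177]
eef_rot: [0.946, 0.323, 0.002, 0.004]
ft_force: [0.5, -0.3, 3.0]
grip_width: 0.0811
```

```bash
python3 - <<'E'
from h import *
st,im,d,T,K,W,L=tips('wrist','w9')
print(st['time'],st['eef_pos'],st['joint_pos'].round(3))
hsv=cv2.cvtColor(im,cv2.COLOR_RGB2HSV)
m=(W[...,0]>.38)&(W[...,0]<.54)&(W[...,1]<-.17)&(W[...,1]>-.34)
q=m&(W[...,2]>.009)&(W[...,2]<.018);P=W[q]
k=np.hypot(P[:,0]-.456,P[:,1]+.256)<.05
print('rim',cv2.minAreaRect(P[~k][:,:2].astype('float32')))
Q=P[k];print('disc',Q.min(0),Q.max(0),len(Q)); A=np.c_[Q[:,:2]-[.456,-.256],np.ones(len(Q))];print(np.linalg.lstsq(A,Q[:,2],rcond=None)[0].round(4))
o=m&(hsv[...,0]<14)&(hsv[...,1]>170)&(hsv[...,2]>120)&(W[...,2]>.025);print('orange',W[o].min(0),W[o].max(0))
E
```

```text
9.4333 [ 0.45846301 -0.25727611  0.21773087] [-0.574 -0.114  1.41  -0.003  1.837  0.337]
rim ((0.4578095078468323, -0.2597709596157074), (0.13005627691745758, 0.13022063672542572), 6.964455604553223)
disc [ 0.41589764 -0.29513456  0.0101842 ] [ 0.49639275 -0.21631044  0.01798702] 2453
[-0.0001 -0.0011  0.0139]
orange [ 0.42452051 -0.31285242  0.02645825] [ 0.50248459 -0.22161882  0.32635128]
```

View pics/w9.png

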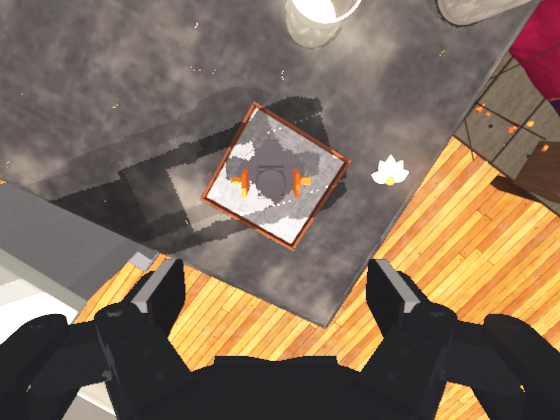

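The cap stands upright at about (0.456, -0.256), near the tray's middle. It shows at (270,180), and its disc is level within about 1 mrad. Next is a look at the cuff.

```bash
python3 - <<'E'
from h import *
print(rel([.45,0,.25],frame([0,0,1],[.3,-.95,0])),rel([.42,.24,.22],frame([0,0,1],[0,-1,0])))
E
```

```text
(array([ 0.1509, -0.2079, -0.0376]), array([5.400e-03, 2.000e-04, 3.527e-01])) (array([ 0.2741, -0.4162, -0.0089]), array([ 0.0055, -0.0007,  0.6586]))
```

Call:
carry_out(
  commands=[
    {"dx":0.151,"dy":-0.208,"dz":-0.038,"ax":0,"ay":0,"az":0.35,"fingers":100},
    {"dx":0.151,"dy":-0.208,"dz":-0.038,"ax":0,"ay":0,"az":0.35,"fingers":100},
    {"dx":0.151,"dy":-0.208,"dz":-0.038,"ax":0,"ay":0,"az":0.35,"fingers":100},
    {"dx":0.151,"dy":-0.208,"dz":-0.038,"ax":0,"ay":0,"az":0.35,"fingers":100},
    {"dx":0.151,"dy":-0.208,"dz":-0.038,"ax":0,"ay":0,"az":0.35,"fingers":100},
    {"dx":0.151,"dy":-0.208,"dz":-0.038,"ax":0,"ay":0,"az":0.35,"fingers":100},
    {"dx":0.274,"dy":-0.416,"dz":-0.009,"ax":0,"ay":0,"az":0.66,"fingers":100},
    {"dx":0.274,"dy":-0.416,"dz":-0.009,"ax":0,"ay":0,"az":0.66,"fingers":100},
    {"dx":0.274,"dy":-0.416,"dz":-0.009,"ax":0,"ay":0,"az":0.66,"fingers":100},
    {"dx":0.274,"dy":-0.416,"dz":-0.009,"ax":0,"ay":0,"az":0.66,"fingers":100},
    {"dx":0.274,"dy":-0.416,"dz":-0.009,"ax":0,"ay":0,"az":0.66,"fingers":100},
    {"dx":0.274,"dy":-0.416,"dz":-0.009,"ax":0,"ay":0,"az":0.66,"fingers":100},
    {"dx":0.274,"dy":-0.416,"dz":-0.009,"ax":0,"ay":0,"az":0.66,"fingers":100},
    {"dx":0.274,"dy":-0.416,"dz":-0.009,"ax":0,"ay":0,"az":0.66,"fingers":100},
  ],
)

```text
time: 10.65
eef_pos: [0.4164, 0.2449, 0.2143]
eef_rot: [1.0, 0.002, -0.005, -0.0]
ft_force: [-0.4, 0.4, -0.1]
grip_width: 0.0856
```

```bash
python3 - <<'E'
from h import *
st,im,d,T,K,W,L=tips('wrist','w10')
print(st['time'],st['eef_pos'],st['joint_pos'].round(3),st['eef_rot'])
E
```

```text
10.65 [0.41641324 0.24487331 0.21432749] [ 0.457 -0.212  1.504  0.006  1.859  2.025] [ 9.99983625e-01  2.09546990e-03 -5.30622302e-03 -4.49882668e-04]
```

View pics/w10.png

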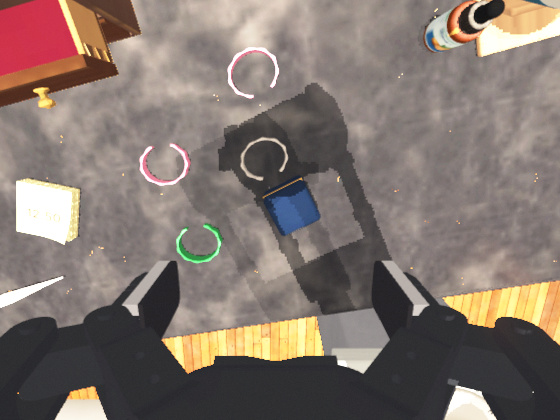

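The silver cuff is at (264,158), with its gap facing down-right at (274,178) towards the blue box at (292,207). The pink cuffs at (253,72) and (163,163) and the green one at (199,243) stay out of the way.

```bash
python3 - <<'E'
from h import *
im,d,T,K=load('w10');W=cloud(d,T,K)
cv2.imwrite('pics/c10.png',cv2.resize(im[120:250,200:350],(750,650)[:2],interpolation=cv2.INTER_CUBIC)[:600,:,::-1])
v,u=np.mgrid[:420,:560]
m=(u>232)&(u<296)&(v>128)&(v<188)&(W[...,2]>.006)&(W[...,2]<.02)
box=(W[...,2]>.034)&(W[...,2]<.05)&(u>240)&(u<340)&(v>160)&(v<250)
Bx=W[box];print('box',cv2.minAreaRect(Bx[:,:2].astype('float32')),Bx[:,2].mean())
P=W[m];bc=np.array(cv2.minAreaRect(Bx[:,:2].astype('float32'))[0])
P=P[np.hypot(*(P[:,:2]-bc).T)>.036]
print(len(P),P.min(0),P.max(0),np.percentile(P[:,2],[50,90,98]))
from scipy.optimize import least_squares
# ellipse: semi-axes mid-line 20.5 x 26
def f(x):
    c,s=np.cos(x[2]),np.sin(x[2]);q=P[:,:2]-x[:2];X=q[:,0]*c+q[:,1]*s;Y=-q[:,0]*s+q[:,1]*c
    return (np.hypot(X/.0205,Y/.026)-1)*.023
c0=(P.min(0)+P.max(0))[:2]/2
for a in np.radians([-30,0,30,60]):
    r=least_squares(f,[*c0,a],loss='soft_l1',f_scale=.002);print(r.x[:2].round(4),np.degrees(r.x[2]).round(1),r.cost)
x=r.x
print('dir from box',np.degrees(np.arctan2(*(x[:2]-bc)[::-1])),np.hypot(*(x[:2]-bc)))
q=P[:,:2]-x[:2];an=np.degrees(np.arctan2(q[:,1],q[:,0]));h=np.histogram(an,36,(-180,180));print(h[0])
E
```

```text
box ((0.3862599730491638, 0.22601231932640076), (0.05021492764353752, 0.0497315339744091), 27.456462860107422) 0.04088749685530173
269 [0.41285402 0.23098421 0.00626903] [0.46162631 0.28378781 0.01652349] [0.01241616 0.01478555 0.01560858]
[0.4383 0.2577] 25.6 0.00020301839138976702
[0.4383 0.2577] 25.6 0.00020301839141023144
[0.4383 0.2577] 25.6 0.00020301839140436678
[0.4383 0.2577] 25.6 0.00020301839140467008
dir from box 31.335148070801715 0.060920402476487764
[ 0  0  0  0  0  7  8  5 10  8  6  9 12  8 12  9  7  8 11  8  5  8  9  7
  5 10 11  7 13 12  8 14  9  8 10  5]
```

View pics/c10.png

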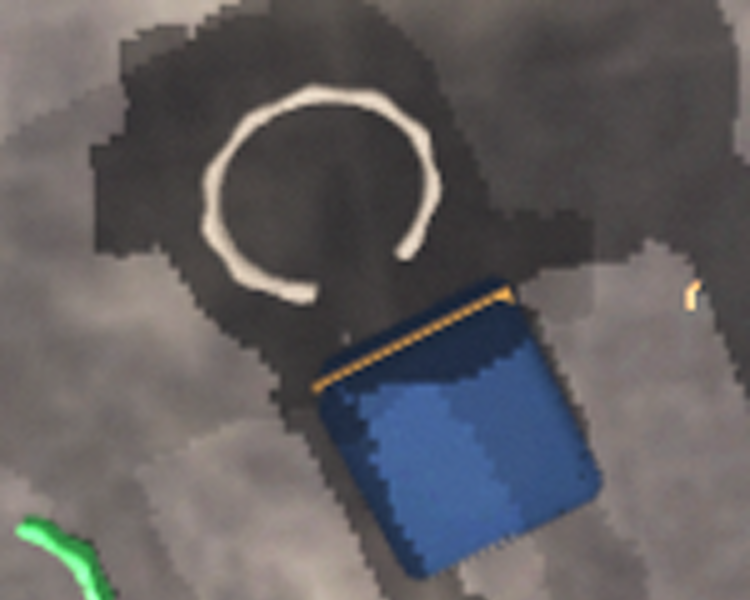

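```bash
python3 - <<'E'
from h import *
im,d,T,K=load('w10');W=cloud(d,T,K);v,u=np.mgrid[:420,:560]
m=(u>232)&(u<296)&(v>128)&(v<188)&(W[...,2]>.006)&(W[...,2]<.02)
q=W[m]-[.4383,.2577,0];a=np.radians(25.6)
X=q[:,0]*np.cos(a)+q[:,1]*np.sin(a);Y=-q[:,0]*np.sin(a)+q[:,1]*np.cos(a)
for s in(-1,1):
    k=(abs(X)<.01)&(Y*s>.015);print(s,k.sum(),np.percentile(q[k][:,2],[20,50,80,95]),Y[k].min(),Y[k].max())
t=W[200:215,180:190];print('table z',np.nanmedian(W[180:240,420:470][...,2]))
x=[np.cos(a),np.sin(a),0];y=[np.sin(a),-np.cos(a),0]
F=frame([0,0,1],y)
print(rel([.4383,.2577,.06],F),rel([.4383,.2577,-.0255],F))
E
```

```text
-1 40 [0.01107954 0.01226797 0.01288235 0.01367928] -0.027493485454648622 -0.022275892146405893
1 50 [0.0090919  0.01202858 0.01284225 0.01335688] 0.02187440829494381 0.027692330385973664
table z -0.00017817488041577123
(array([ 0.0228, -0.0149,  0.1546]), array([-0.0017,  0.0098, -0.4439])) (array([ 0.0237, -0.015 ,  0.2401]), array([-0.0017,  0.0098, -0.4439]))
```

Call:
carry_out(
  commands=[
    {"dx":0.023,"dy":-0.015,"dz":0.03,"ax":-0.002,"ay":0.01,"az":-0.444,"fingers":100},
    {"dx":0.023,"dy":-0.015,"dz":0.07,"ax":-0.002,"ay":0.01,"az":-0.444,"fingers":100},
    {"dx":0.023,"dy":-0.015,"dz":0.11,"ax":-0.002,"ay":0.01,"az":-0.444,"fingers":100},
    {"dx":0.023,"dy":-0.015,"dz":0.15,"ax":-0.002,"ay":0.01,"az":-0.444,"fingers":100},
    {"dx":0.023,"dy":-0.015,"dz":0.184,"ax":-0.002,"ay":0.01,"az":-0.444,"fingers":100},
    {"dx":0.023,"dy":-0.015,"dz":0.184,"ax":-0.002,"ay":0.01,"az":-0.444,"fingers":100},
    {"dx":0.023,"dy":-0.015,"dz":0.184,"ax":-0.002,"ay":0.01,"az":-0.444,"fingers":100},
    {"dx":0.023,"dy":-0.015,"dz":0.184,"ax":-0.002,"ay":0.01,"az":-0.444,"fingers":100},
  ],
)

```text
time: 11.37
eef_pos: [0.4413, 0.2559, 0.0353]
eef_rot: [0.976, 0.219, 0.003, -0.0]
ft_force: [-0.0, 0.0, 1.6]
grip_width: 0.0854
```

```bash
python3 - <<'E'
from h import *
st,im,d,T,K,W,L=tips('wrist','w11')
Rm=R.from_quat(st['eef_rot']).as_matrix()
print(st['time'],st['eef_pos'],st['joint_pos'].round(3),Rm.round(4))
# cuff pts in tool frame
m=(W[...,2]>.007)&(W[...,2]<.018)&(abs(L[...,0])<.035)&(abs(L[...,1])<.036)
q=L[m];print(len(q),q.min(0),q.max(0))
for s in(-1,1):
    k=(abs(q[:,0])<.008)&(q[:,1]*s>.01);print(q[k][:,1].min(),q[k][:,1].max(),W[m][k][:,2].max())
E
```

```text
11.3667 [0.44134056 0.25587812 0.03531867] [ 4.590e-01 -1.250e-01  1.744e+00 -1.000e-03  1.516e+00  1.589e+00] [[ 9.042e-01  4.271e-01  6.100e-03]
 [ 4.271e-01 -9.042e-01  2.100e-03]
 [ 6.400e-03  7.000e-04 -1.000e+00]]
998 [-0.02378623 -0.03065491  0.01867354] [0.02096077 0.02446361 0.02841332]
-0.03065490514404807 -0.02503048542147431 0.01472699922228915
0.018980776366381374 0.024463614051975353 0.014455152900947399
```

View pics/w11.png

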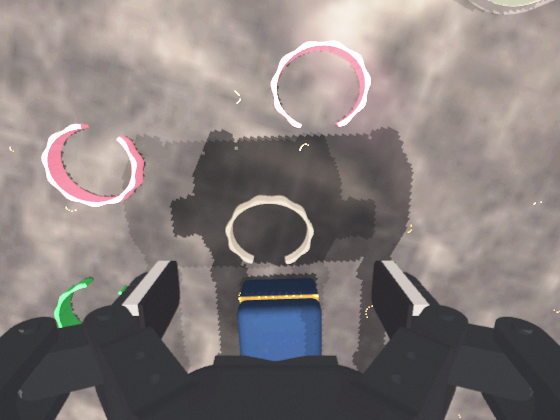

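The jaws straddle the silver cuff at (270,230), square to it. I need to shift about -1.5 mm in x and -3.5 mm in y. I'll descend in two stages.

Call:
carry_out(
  commands=[
    {"dx":-0.0015,"dy":-0.0035,"dz":0.02,"ax":0,"ay":0,"az":0,"fingers":100},
    {"dx":-0.0015,"dy":-0.0035,"dz":0.04,"ax":0,"ay":0,"az":0,"fingers":100},
    {"dx":-0.0015,"dy":-0.0035,"dz":0.045,"ax":0,"ay":0,"az":0,"fingers":100},
    {"dx":-0.0015,"dy":-0.0035,"dz":0.045,"ax":0,"ay":0,"az":0,"fingers":100},
    {"dx":-0.0015,"dy":-0.0035,"dz":0.045,"ax":0,"ay":0,"az":0,"fingers":100},
    {"dx":-0.0015,"dy":-0.0035,"dz":0.045,"ax":0,"ay":0,"az":0,"fingers":100},
  ],
)

```text
time: 11.92
eef_pos: [0.4388, 0.2592, -0.0096]
eef_rot: [0.976, 0.219, 0.004, -0.001]
ft_force: [-0.1, 0.1, 0.9]
grip_width: 0.0856
```

```bash
python3 - <<'E'
from h import *
st,im,d,T,K,W,L=tips('wrist','w12')
print(st['time'],st['eef_pos'],st['qd'].round(3))
m=(W[...,2]>.007)&(W[...,2]<.018)&(abs(L[...,0])<.035)&(abs(L[...,1])<.036)
q=L[m];print(len(q),q.min(0),q.max(0))
t=(abs(L[...,0])<.013)&(abs(L[...,1])<.06)&(abs(L[...,1])>.037)&(L[...,2]>-.12)&(L[...,2]<-.02)
print('tip',L[t][:,2].max(),W[t][:,2].min())
E
```

```text
11.9167 [ 0.43875275  0.25919435 -0.00962505] [ 0.001  0.     0.004 -0.    -0.004 -0.001]
1718 [-0.03499785 -0.02635401 -0.02695388] [ 0.02230147  0.02869129 -0.01649352]
tip -0.03948108490604705 0.02985251306202777
```

Call:
carry_out(
  commands=[
    {"dx":0,"dy":0.0005,"dz":0.008,"ax":0,"ay":0,"az":0,"fingers":100},
    {"dx":0,"dy":0.0005,"dz":0.016,"ax":0,"ay":0,"az":0,"fingers":90},
    {"dx":0,"dy":0.0005,"dz":0.016,"ax":0,"ay":0,"az":0,"fingers":80},
    {"dx":0,"dy":0.0005,"dz":0.016,"ax":0,"ay":0,"az":0,"fingers":72},
    {"dx":0,"dy":0.0005,"dz":0.016,"ax":0,"ay":0,"az":0,"fingers":55},
    {"dx":0,"dy":0.0005,"dz":0.016,"ax":0,"ay":0,"az":0,"fingers":55},
    {"dx":0,"dy":0.0005,"dz":0.016,"ax":0,"ay":0,"az":0,"fingers":55},
    {"dx":0,"dy":0.0005,"dz":0.016,"ax":0,"ay":0,"az":0,"fingers":55},
  ],
  squeeze=25,
)

```text
time: 12.63
eef_pos: [0.4378, 0.2582, -0.0278]
eef_rot: [0.976, 0.219, 0.002, -0.0]
ft_force: [0.5, 0.5, -0.5]
grip_width: 0.0545
```

```bash
python3 - <<'E'
from h import *
st,im,d,T,K,W,L=tips('wrist','w13')
print(st['time'],st['eef_pos'],st['grip_width'],st['ft_force'])
E
```

```text
12.6333 [ 0.43777673  0.25821636 -0.02784947] 0.05447106353870253 [ 0.54514999  0.45994378 -0.45330977]
```

View pics/w13.png

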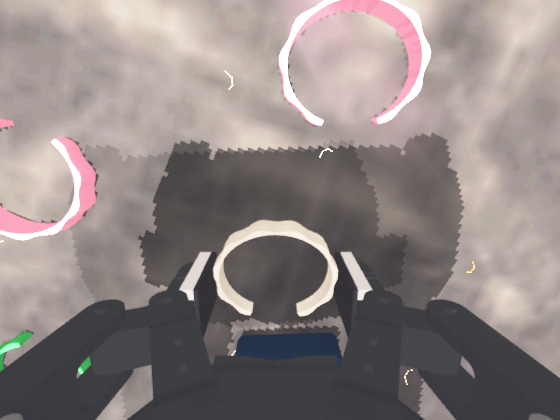

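The pads touch the cuff's sides at (212,275) and (340,275) and stopped at 54.5 mm, so the cuff is held. Now I'll lift it.

Call:
carry_out(
  commands=[
    {"dx":0,"dy":0,"dz":-0.02,"ax":0,"ay":0,"az":0,"fingers":55},
    {"dx":0,"dy":0,"dz":-0.05,"ax":0,"ay":0,"az":0,"fingers":55},
    {"dx":0,"dy":0,"dz":-0.08,"ax":0,"ay":0,"az":0,"fingers":55},
    {"dx":0,"dy":0,"dz":-0.11,"ax":0,"ay":0,"az":0,"fingers":55},
    {"dx":0,"dy":0,"dz":-0.14,"ax":0,"ay":0,"az":0,"fingers":55},
    {"dx":0,"dy":0,"dz":-0.17,"ax":0,"ay":0,"az":0,"fingers":55},
    {"dx":0,"dy":0,"dz":-0.2,"ax":0,"ay":0,"az":0,"fingers":55},
    {"dx":0,"dy":0,"dz":-0.2,"ax":0,"ay":0,"az":0,"fingers":55},
  ],
)

```text
time: 13.35
eef_pos: [0.4392, 0.2591, 0.1798]
eef_rot: [0.976, 0.219, 0.007, -0.002]
ft_force: [0.7, 1.6, 0.4]
grip_width: 0.0543
```

```bash
python3 - <<'E'
from h import *
st,im,d,T,K,W,L=tips('wrist','w14')
print(st['time'],st['eef_pos'],st['grip_width'],st['ft_force'])
m=(abs(L[...,0])<.03)&(abs(L[...,1])<.0285)&(L[...,2]>-.05)&(L[...,2]<.0)
q=L[m];print(len(q),q.min(0),q.max(0)); A=np.c_[q[:,:2],np.ones(len(q))]
hi=q[q[:,2]<-.028];print(len(hi))
for a,b in[(.012,.03),(-.03,-.012)]:
    k=(q[:,0]>a)&(q[:,0]<b);print(a,k.sum(),q[k].min(0),q[k].max(0))
n=np.array([-.4216,-.1093,.9001]);n/=np.linalg.norm(n);y=np.array([.1324,.9747,.1804]);F=frame(n,-y)
c=np.array([.608,-.0076,.1128])-.003*n-.002*F[:,0]+.0006*F[:,1];print('c',c)
for h in(.06,): print(rel(c+h*n,F))
print(rel([.48,.12,.26],R.from_quat(st['eef_rot']).as_matrix()))
E
```

```text
13.35 [0.4391622  0.2590898  0.17979666] 0.054343191277259416 [0.6967299  1.64312111 0.41359361]
4011 [-0.02144048 -0.0284233  -0.04999886] [ 0.02436558  0.02849801 -0.02670407]
3985
0.012 1540 [ 0.01206821 -0.02239428 -0.04428601] [ 0.02436558  0.02370022 -0.02670407]
-0.03 704 [-0.02144048 -0.0269299  -0.03966399] [-0.01203387  0.0236901  -0.02727797]
c [ 0.60739134 -0.00746641  0.10919838]
(array([0.0127, 0.308 , 0.0136]), array([0.0511, 0.4432, 0.6054]))
(array([-0.021 ,  0.1432, -0.0836]), array([ 0.0001,  0.0036, -0.    ]))
```

View pics/w14.png

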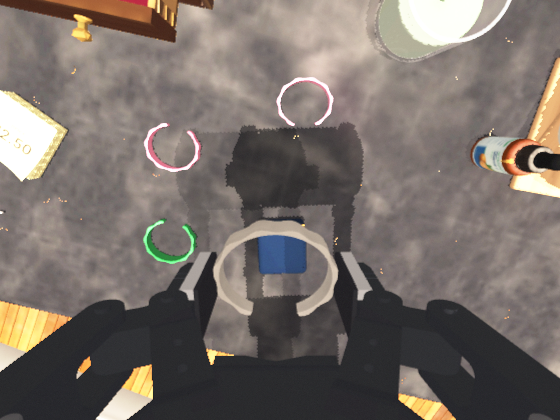

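The cuff hangs level between the pads, spanning (215..338, 220..315). Its underside is about 5 mm beyond the fingertips. I'll carry it over to the tub's axis by a raised path.

Call:
carry_out(
  commands=[
    {"dx":-0.005,"dy":0.03,"dz":-0.03,"ax":0,"ay":0,"az":0,"fingers":55},
    {"dx":-0.021,"dy":0.143,"dz":-0.084,"ax":0.02,"ay":0.15,"az":0.25,"fingers":55},
    {"dx":-0.021,"dy":0.143,"dz":-0.084,"ax":0.02,"ay":0.15,"az":0.25,"fingers":55},
    {"dx":-0.021,"dy":0.143,"dz":-0.084,"ax":0.02,"ay":0.15,"az":0.25,"fingers":55},
    {"dx":-0.021,"dy":0.143,"dz":-0.084,"ax":0.02,"ay":0.15,"az":0.25,"fingers":55},
    {"dx":0.0127,"dy":0.308,"dz":0.0136,"ax":0.0511,"ay":0.4432,"az":0.6054,"fingers":55},
    {"dx":0.0127,"dy":0.308,"dz":0.0136,"ax":0.0511,"ay":0.4432,"az":0.6054,"fingers":55},
    {"dx":0.0127,"dy":0.308,"dz":0.0136,"ax":0.0511,"ay":0.4432,"az":0.6054,"fingers":55},
    {"dx":0.0127,"dy":0.308,"dz":0.0136,"ax":0.0511,"ay":0.4432,"az":0.6054,"fingers":55},
    {"dx":0.0127,"dy":0.308,"dz":0.0136,"ax":0.0511,"ay":0.4432,"az":0.6054,"fingers":55},
    {"dx":0.0127,"dy":0.308,"dz":0.0136,"ax":0.0511,"ay":0.4432,"az":0.6054,"fingers":55},
    {"dx":0.0127,"dy":0.308,"dz":0.0136,"ax":0.0511,"ay":0.4432,"az":0.6054,"fingers":55},
    {"dx":0.0127,"dy":0.308,"dz":0.0136,"ax":0.0511,"ay":0.4432,"az":0.6054,"fingers":55},
  ],
)

```text
time: 14.48
eef_pos: [0.5802, -0.0143, 0.1582]
eef_rot: [0.972, -0.084, 0.207, -0.073]
ft_force: [-0.3, 0.0, 0.6]
grip_width: 0.0542
```

```bash
cat > col.py <<'E'
from h import *
from scipy.optimize import least_squares
import sys
st,im,d,T,K,W,L=tips('wrist',sys.argv[1])
print(st['time'],st['eef_pos'],st['grip_width'],st['ft_force'],st['joint_pos'].round(3))
hsv=cv2.cvtColor(im,cv2.COLOR_RGB2HSV)
n=np.array([-.4216,-.1093,.9001]);n/=np.linalg.norm(n)
Rm=R.from_quat(st['eef_rot']).as_matrix();print('n in tool',(Rm.T@n).round(4))
c=np.array([.6074,-.0075,.1092]);p=np.array(st['eef_pos']);print('c in tool',(Rm.T@(c-p)).round(4))
q=W-c;h=q@n;r=np.linalg.norm(q-h[...,None]*n,axis=-1)
m=(r>.045)&(r<.054)&(abs(h)<.006)&(hsv[...,1]<60)&(hsv[...,2]>130)
P=L[m]
for _ in range(4):
    A=np.c_[P[:,:2],np.ones(len(P))];s=np.linalg.lstsq(A,P[:,2],rcond=None)[0];P=P[abs(P[:,2]-A@s)<.0012]
print('plane',s.round(4),len(P))
ang=np.arctan2(P[:,1],P[:,0]);E=[]
c0=(P.min(0)+P.max(0))[:2]/2
ang=np.arctan2(P[:,1]-c0[1],P[:,0]-c0[0])
for a in np.arange(-np.pi,np.pi,.1):
    k=abs(ang-a)<.05
    if k.sum()>3:E.append(P[k][np.argmax(np.hypot(*(P[k,:2]-c0).T))][:2])
E=np.array(E);f=least_squares(lambda x:np.hypot(E[:,0]-x[0],E[:,1]-x[1])-.0505,[0,0],loss='soft_l1',f_scale=.0005);print('circle',f.x.round(4),len(E))
E
python3 col.py w15
```

```text
14.4833 [ 0.58015708 -0.01426719  0.15822054] 0.05424871128660392 [-0.33676147  0.00712632  0.5529046 ] [-0.204 -0.376  1.798  0.196  1.323  1.53 ]
n in tool [-0.0076  0.004  -1.    ]
c in tool [ 0.0041 -0.0016  0.0563]
plane [-0.0059  0.0089  0.0539] 821
circle [ 0.0066 -0.0026] 60
```

View pics/w15.png

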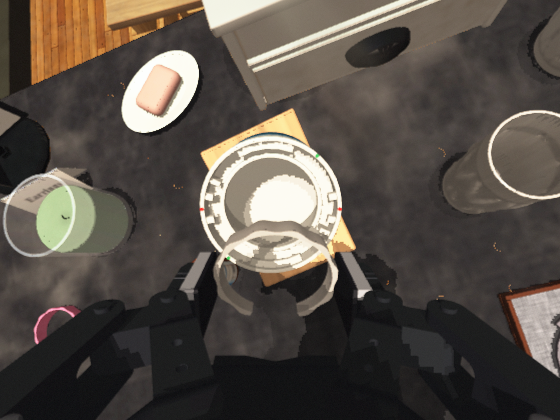

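Looking into the open tub at (270,205), I see the cuff above it with its pads clear of the collar. The cuff needs +8 mm x, -3 mm y and about 85 mm along the axis.

Call:
carry_out(
  commands=[
    {"dx":0.008,"dy":-0.003,"dz":0.015,"ax":0,"ay":0,"az":0,"fingers":55},
    {"dx":0.008,"dy":-0.003,"dz":0.035,"ax":0,"ay":0,"az":0,"fingers":55},
    {"dx":0.008,"dy":-0.003,"dz":0.05,"ax":0,"ay":0,"az":0,"fingers":55},
    {"dx":0.008,"dy":-0.003,"dz":0.06,"ax":0,"ay":0,"az":0,"fingers":55},
    {"dx":0.008,"dy":-0.003,"dz":0.06,"ax":0,"ay":0,"az":0,"fingers":55},
    {"dx":0.008,"dy":-0.003,"dz":0.06,"ax":0,"ay":0,"az":0,"fingers":55},
  ],
)

```text
time: 15.03
eef_pos: [0.6129, -0.0063, 0.1085]
eef_rot: [0.972, -0.084, 0.207, -0.073]
ft_force: [0.3, 0.7, -0.6]
grip_width: 0.0541
```

```bash
python3 col.py w16
```

```text
15.0333 [ 0.6128512  -0.00626953  0.10849842] 0.05406284726201328 [ 0.28159256  0.65283593 -0.56306911] [-0.172 -0.274  1.806  0.19   1.208  1.539]
n in tool [-0.0066  0.004  -1.    ]
c in tool [-0.0044  0.0018 -0.003 ]
plane [ 0.0073  0.007  -0.0057] 1149
circle [-0.0017  0.0007] 51
```

View pics/w16.png

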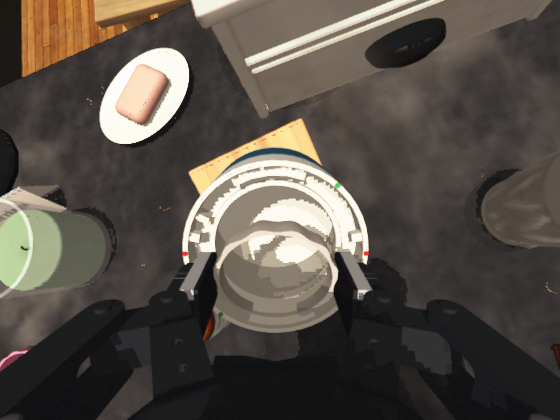

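Call:
carry_out(
  commands=[
    {"dx":-0.001,"dy":0,"dz":0.01,"ax":0,"ay":0,"az":0,"fingers":55},
    {"dx":-0.001,"dy":0,"dz":0.018,"ax":0,"ay":0,"az":0,"fingers":55},
    {"dx":-0.001,"dy":0,"dz":0.024,"ax":0,"ay":0,"az":0,"fingers":55},
    {"dx":-0.001,"dy":0,"dz":0.025,"ax":0,"ay":0,"az":0,"fingers":55},
    {"dx":-0.001,"dy":0,"dz":0.025,"ax":0,"ay":0,"az":0,"fingers":55},
    {"dx":-0.001,"dy":0,"dz":0.025,"ax":0,"ay":0,"az":0,"fingers":55},
  ],
)

```text
time: 15.58
eef_pos: [0.6224, -0.0044, 0.085]
eef_rot: [0.972, -0.084, 0.207, -0.073]
ft_force: [0.8, -0.3, -0.5]
grip_width: 0.0549
```

```bash
python3 col.py w17; python3 - <<'E'
from h import *
im,d,T,K=snap('side','s17');cv2.imwrite('pics/s17c.png',cv2.resize(im[130:250,180:330],(750,600))[:,:,::-1])
E
```

```text
15.5833 [ 0.62235158 -0.0043599   0.0849665 ] 0.05487736304096166 [ 0.82266026 -0.31435463 -0.51625078] [-0.164 -0.236  1.816  0.189  1.159  1.539]
n in tool [-0.0066  0.0046 -1.    ]
c in tool [-0.0034  0.0008 -0.0284]
plane [ 0.0078  0.0043 -0.0312] 1249
circle [-0.0009 -0.0003] 45
```

View pics/w17.png

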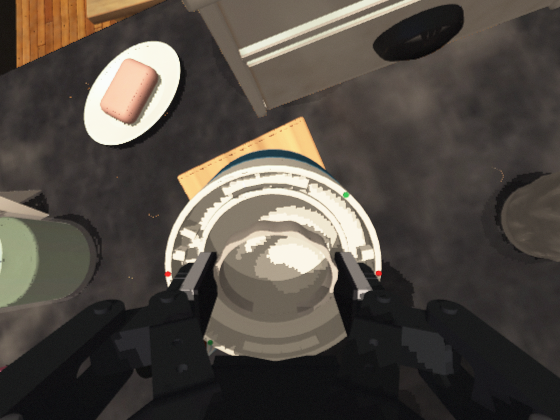

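View pics/s17c.png

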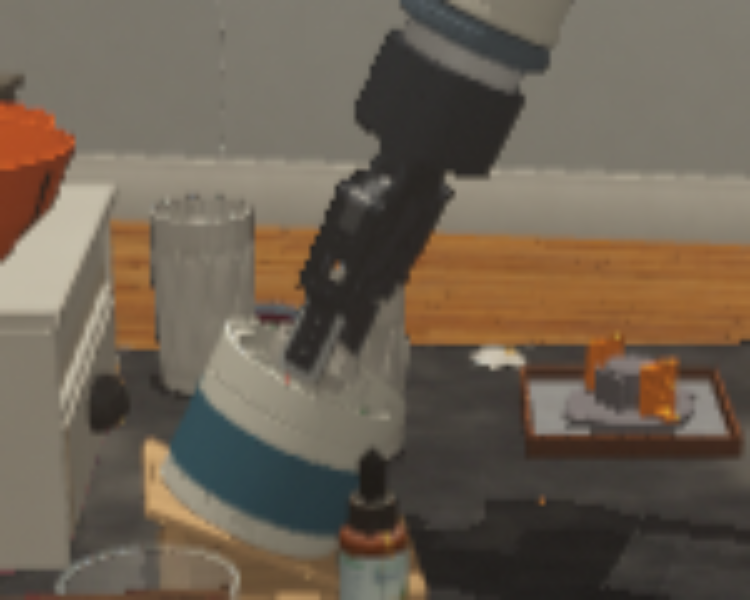

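The pads are flush with the collar's top edge and there's no contact force. The cuff is inside the collar over the mouth, at about (275,265), and the side view shows the cap standing in the tray. I'll open a little to drop it.

Call:
carry_out(
  commands=[
    {"dx":0,"dy":0,"dz":0,"ax":0,"ay":0,"az":0,"fingers":70},
    {"dx":0,"dy":0,"dz":0,"ax":0,"ay":0,"az":0,"fingers":73},
    {"dx":0,"dy":0,"dz":0,"ax":0,"ay":0,"az":0,"fingers":73},
    {"dx":0,"dy":0,"dz":0,"ax":0,"ay":0,"az":0,"fingers":73},
    {"dx":0,"dy":0,"dz":0,"ax":0,"ay":0,"az":0,"fingers":73},
  ],
)

```text
time: 16.1
eef_pos: [0.6224, -0.0044, 0.0853]
eef_rot: [0.972, -0.084, 0.208, -0.073]
ft_force: [0.5, 0.6, 0.2]
grip_width: 0.0623
```

```bash
python3 col.py w18
```

```text
16.1 [ 0.62243308 -0.00435275  0.08527094] 0.06231548338239144 [0.54849089 0.60711474 0.1727307 ] [-0.164 -0.237  1.816  0.19   1.159  1.539]
n in tool [-0.0061  0.0045 -1.    ]
c in tool [-0.0036  0.0009 -0.0282]
plane [ 0.0114  0.0033 -0.0311] 1103
circle [-0.0012 -0.0001] 35
```

View pics/w18.png

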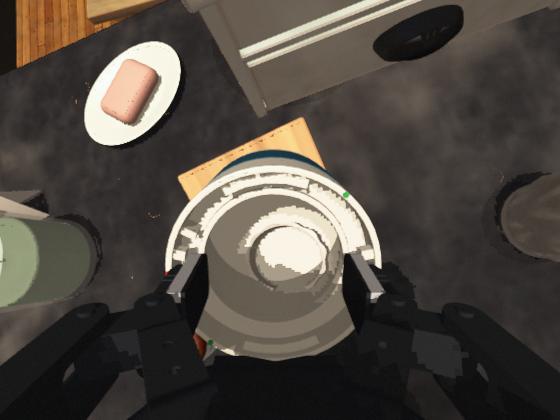

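The cuff has dropped into the tub and its outline shows deep inside around (290,250). I'll retract along the axis and check.

Call:
carry_out(
  commands=[
    {"dx":0,"dy":0,"dz":-0.015,"ax":0,"ay":0,"az":0,"fingers":73},
    {"dx":0,"dy":0,"dz":-0.04,"ax":0,"ay":0,"az":0,"fingers":73},
    {"dx":0,"dy":0,"dz":-0.07,"ax":0,"ay":0,"az":0,"fingers":73},
    {"dx":0,"dy":0,"dz":-0.1,"ax":0,"ay":0,"az":0,"fingers":73},
    {"dx":0,"dy":0,"dz":-0.12,"ax":0,"ay":0,"az":0,"fingers":73},
    {"dx":0,"dy":0,"dz":-0.12,"ax":0,"ay":0,"az":0,"fingers":73},
    {"dx":0,"dy":0,"dz":-0.12,"ax":0,"ay":0,"az":0,"fingers":73},
  ],
)

```text
time: 16.73
eef_pos: [0.5731, -0.0173, 0.1954]
eef_rot: [0.972, -0.084, 0.209, -0.072]
ft_force: [-0.8, -0.1, -0.2]
grip_width: 0.0621
```

```bash
python3 col.py w19;  python3 - <<'E'
from h import *
im,d,T,K=load('w19');W=cloud(d,T,K)
cv2.imwrite('pics/c19.png',cv2.resize(im[120:270,185:365],(720,600),interpolation=cv2.INTER_CUBIC)[:,:,::-1])
n=np.array([-.4216,-.1093,.9001]);n/=np.linalg.norm(n);c=np.array([.6074,-.0075,.1092])-.012*n
q=W-c;h=q@n;r=np.linalg.norm(q-h[...,None]*n,axis=-1)
k=(r<.03)&(h<0);print('depth below rim pctl',np.percentile(h[k],[1,10,50,90,99]).round(4),k.sum())
B={}
for nme in('scene','side'):
    snap(nme,nme+'9')
    a,da,Ta,Ka=load(nme+'0');b,db,_,_=load(nme+'9')
    W0=cloud(da,Ta,Ka);W9=cloud(db,Ta,Ka)
    df=np.linalg.norm(W0-W9,axis=-1)
    for o,(x0,x1,y0,y1) in dict(beaker=(.55,.66,-.21,-.11),dropper=(.53,.59,.055,.1),box=(.35,.425,.19,.265)).items():
        m=[(w[...,0]>x0)&(w[...,0]<x1)&(w[...,1]>y0)&(w[...,1]<y1)&(w[...,2]>.015) for w in(W0,W9)]
        print(nme,o,[w[i].mean(0).round(4) for w,i in zip((W0,W9),m)])
E
```

```text
16.7333 [ 0.57307306 -0.01734739  0.19535478] 0.06211093068378486 [-0.7608908  -0.06484674 -0.21661919] [-0.213 -0.399  1.751  0.196  1.388  1.534]
n in tool [-0.0029  0.0047 -1.    ]
c in tool [-0.005   0.001   0.0931]
plane [-0.0021  0.0089  0.0908] 566
circle [-0.0025 -0.    ] 62
depth below rim pctl [-0.0664 -0.0656 -0.0646 -0.0573 -0.0443] 2419
scene beaker [array([ 0.6071, -0.1707,  0.0673]), array([ 0.6071, -0.1708,  0.0675])]
scene dropper [array([0.5601, 0.0813, 0.0521]), array([0.56  , 0.0815, 0.052 ])]
scene box [array([0.3785, 0.2357, 0.0344]), array([0.3787, 0.2356, 0.0343])]
side beaker [array([ 0.6076, -0.1744,  0.0867]), array([ 0.6108, -0.1701,  0.0853])]
side dropper [array([0.5649, 0.0841, 0.0514]), array([0.5648, 0.0839, 0.0511])]
side box [array([0.3859, 0.2393, 0.0332]), array([0.3858, 0.2393, 0.0331])]
```

View pics/c19.png

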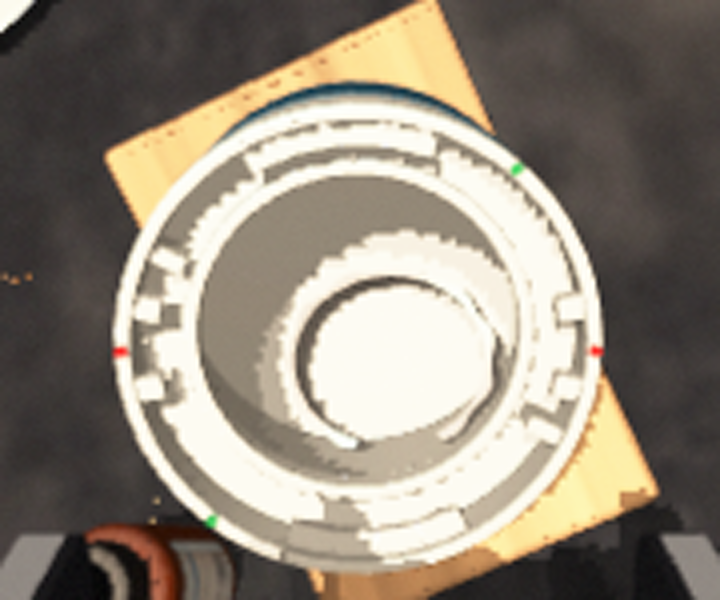

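View pics/scene9.png

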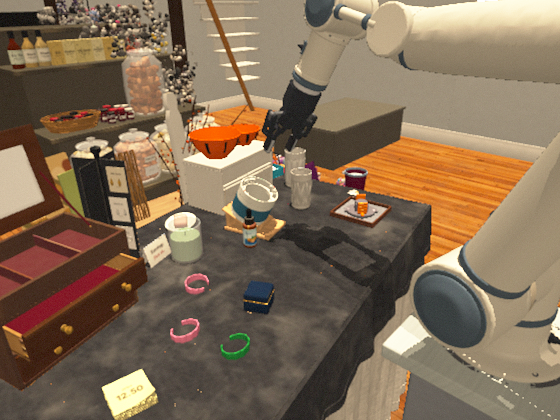

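The cuff lies on the tub floor, seen as a C at (395,360) in the crop and about 45–65 mm below the rim. The scene view shows the cap upright in the tray at (361,206). The scene camera shows the beaker, dropper and box unmoved. I'm handing in.

```bash
python3 -c "
from plant import robot
print(robot.job_done())"
```

```text
the job is handed in; nothing more can be done
None
```

I opened the tub, set the cap down in the tray, put the silver cuff in the tub and handed the job in at about 17 s. No verdict was reported.

**What I did:** I squeezed both tabs (jaws at 47 mm), turned the cap 50° anticlockwise and lifted it off along the neck. I then set it on the tray floor, feeling contact at about 8 N. The cuff was pinched across its sides and dropped through the mouth.

**Last checks:**
- **Cap:** the post-release wrist image put it upright and level, about 2 mm from the tray's middle. It is still standing in the final scene image.
- **Cuff:** it lies flat on the tub floor, about 45–65 mm below the rim.
- **Bystanders:** the scene camera shows the beaker, dropper bottle and ring box unmoved within 0.3 mm.
- **Robot:** retracted about 12 cm along the neck and touching nothing.

**What disagreed:**
- **Fingertips:** all three cameras showed them about 35 mm farther back from the reported TCP than the description says, so I worked from the camera measurement.
- **Collar plane:** its measured position differed by 2–3 mm between views.
- **Beaker in the side view:** its mean shifted by about 5 mm. I put this down to the gripper and changed occlusion, because the scene camera showed no shift, but I did not check it separately.

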